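# Nip a turned shaft in the bench caliper

## Task

Check the size of the brass shaft for me on the sloping measuring board: lay it, without dropping it, on the board against the ledge, between the open caliper jaws, let go of it, then slide the caliper shut until both jaws firmly but gently nip the shaft. Leave it nipped so that I can read the size, and leave the steel shaft and the other things on the bench alone.

Things in the scene. Friction and masses are not known exactly. Their poses are not given: they have to be found in the camera images.
- brass_shaft: Plain yellow brass hollow shaft, 30 mm in diameter and 120 mm long, bored through 18 mm, about 0.46 kg, lying level in one of the two places of the cradle. Origin at its centre (40 mm above the bench in the cradle); its x axis is the shaft's axis. It can roll.
- steel_shaft: The same shaft in grey steel, in the other place of the cradle, 90 mm beside the brass one and parallel to it. It stays there.
- cradle: Fixed wooden cradle, 100 x 190 x 32 mm, for the two shafts. Origin under its centre on the bench; the shafts lie along its x axis at y = +45 and -45 mm. Base plate 8 mm thick; two notched rails 16 mm thick, at x = +38 and -38 mm, hold each shaft near its ends; the 60 mm between the rails are free for fingers.
- board: Fixed plywood measuring board, 210 mm up the slope, 340 mm wide, sloping at 30 degrees, low edge away from the robot. Origin on its surface, at mid width, at the ledge's upper face; x points up the slope, y level (to the right seen from the robot), z square out of the board. The caliper's beam runs along y at x = 128 to 146, z = 12 to 18 mm, held at both ends; between ledge and beam stand only the two jaws.
- ledge (a point): Middle of the top edge of the ledge, an aluminium strip across the board's low edge (board x = -12 to 0 mm) that stands 14 mm out of the board. A shaft laid up the slope with its end on the ledge has its centre at board x = 60, z = 15 mm. Friction alone may or may not keep a shaft from slipping down to the ledge.
- fixed_jaw: The caliper's fixed jaw, steel, 8 mm thick (board z = 11 to 19 mm), reaching down the slope from the beam to board x = 50 mm; 13 mm wide, 24 mm near the beam. Origin on the beam's middle line (board x = 137, y = -115, z = 15 mm) in the plane of its measuring face; axes as the board's. The face looks to +y; the jaw lies on its -y side.
- moving_jaw: The caliper's moving jaw, the mirror image of the fixed one and carried by the slide. Origin on the beam's middle line in the plane of its measuring face, which looks to -y; axes as the board's.
- slide (a joint): Position of the caliper's slide along the beam = gap between the two jaws' faces, in m (0 shut, 0.16 widest). It starts between 0.105 and 0.14 and falls as the slide is moved to board -y. Friction of about 3 N (and slight damping) keeps the slide wherever it is let go.
- slide_grip (a point): Middle of the black slide body, 40 mm to +y of the moving jaw's face. The body spans 38 mm up the slope (board x = 118 to 156), 85 mm along the beam (0 to 85 mm to +y of the face), board z = 8 to 24 mm. Pinch it here across the 38 mm or push its +y end. A lock screw (up-slope, 10 mm from the face, not used) and a thumb rest (down-slope, 67 to 81 mm) stand out 8 mm.
- oil_can: Bystander: red oil can with a slanting spout, 68 mm wide, 150 mm tall, on the far side of the bench. Origin under its centre.
- screw_jar: Bystander: glass jar with a yellow cap, 68 mm wide, 85 mm tall, at the left of the work. Origin under its centre.
- wrench: Bystander: steel wrench, 170 mm long, lying between the robot and the work. Origin under its middle.
Mind the look-alikes: they are no part of the job. There is more than one size of the brass_shaft; the job needs the smallest.

How it is judged:
By the outcome, as a careful person would: the job done as asked, in the order asked, and still so for the second after the job is handed in, with the robot touching nothing.
It also fails if it takes over 58 s, if anything falls off the work surface, if the arm or the gripper's body presses on something with over 40 N, if the wrist force passes 120 N, or if a joint passes its speed limit or range.

## Robot

A 6-joint arm with a two-finger parallel gripper is mounted at the origin on the work surface. World frame = base frame: x ahead of the robot, y to its left, z up, the work surface at z = 0. Lengths are in m, angles in degrees, forces in N, time in s.
With the tool pointing down it reaches from about 0.3 to 0.75 m from the base axis. Payload 8.5 kg.
Tool frame: the origin (TCP) lies at the very end of the fingers, on their centre line; the grasp point (between the pads) lies 19 mm behind it; z points along the fingers, y is the direction in which the jaws open and shut (so a half turn about z gives the same grasp; the last joint's range is limited). The gripper opens to 85 mm and grips with 20 to 120 N. Pads are 22 mm wide; open, the fingers measure 114 mm over their backs; the gripper's body (76 mm by 85 mm) begins 54 mm behind the grasp point. The pads swing forward as they close: fully open they stand 13 mm farther back than shut.
Start: joints at [-80.69, 21.807, 74.336, -0, 83.858, -12.336], TCP at [0.203, -0.511, 0.231] pointing down, gripper open.
Joint ranges: [-178.18, 178.18], [-50.72, 133.34], [12.68, 142.11], [-81.47, 261.47], [9.98, 163.14], [-165.26, 165.26]. Speed limits (degrees/s): [136.94, 136.94, 180, 180, 180, 180].

## Interface

Orientations are given as a 3x3 rotation matrix whose columns are the frame's x, y, z axes.
In Python, from plant import robot, vision gives the robot as it stands.
- The arm moves only by the tool play_rows, never from a script. Its argument "deltas" is a list that holds one entry, the list of rows, each a list of 7 numbers: the shift along the tool's x, y, z in mm, then the turn, a rotation vector about the tool's x, y, z in rad, then the gripper command: -1 is shut, 1 is fully open, values between are in proportion. A call has exactly 8 rows; each row is the pose to reach, as a shift and turn from the pose measured when the call began, along the tool's axes at that moment; what a row does not reach only later rows make up. A row lasts 1/8 s, in which the tool goes at most 62.5 mm and 10.7 degrees, less where a joint would pass 70% of its speed; a pose out of reach is approached as far as the arm can. A call with a gripper value outside its range is refused whole. The fingers move at their own pace and stop on an object; "force" is the grip in N (left out, the last holds). Time passes only in rows, so rows that repeat a pose let the fingers close, or fill a call up. It gives the time, the measured TCP pose, the force and the opening at its end, in the units of the state.
- robot.state(): the state, without advancing time (a new reading comes with each control period).
- vision.capture(name): name is "scene" or "top" or "wrist"; returns a dict with "img" (384x512x3 uint8, red, green, blue), "K" (3x3 intrinsics, pixels), "pose" (4x4, takes a point from camera to world coordinates). Camera axes: x right, y down, z forward; pixel columns grow to the right and rows downward; lengths in m; the calibration is good to about 2 mm. A picture is of the moment at which its call begins. There is no depth.
- robot.hand_in(): hands the job in, once; it reports no verdict.
The state is a dict: "time_s": time; "joints": joint angles; "dq": joint speeds; "effort": joint torques, N m; "position": TCP position; "ee_rot": TCP orientation; "contact_force": force on the tool from outside, world axes, zero at the start; "ft_torque": the same for the moment, N m; "width": finger opening in m.
Only numpy, scipy, OpenCV 4.12 (cv2) and the standard library are available. Lean on these libraries where they do the work, as an engineer would, in place of code of your own. Each camera call takes 0.05 s, during which the arm holds its last target.

## Working session

There is one attempt and no reset: what is moved stays moved. The work goes in short steps, Python scripts to look and compute and a tool call to move; the robot and the scene stay as the last step left them, time stands still between calls to the robot, and variables do not carry over. Pictures are saved under pics/ and viewed, and the job is handed in when it is done.

Besides the shell and the picture viewer there is one more tool, called after "Request:" by a JSON object that holds its "op" and its "data", one argument or row to a line. play_rows: Moves the arm, as the interface text tells. Its arguments: {"type":"object","properties":{"deltas":{"type":"array"},"force":{"type":"number"}},"required":["deltas"]}

```bash
ls; mkdir -p pics
python3 - <<'E'
from plant import robot, vision
import cv2, numpy as np
for n in ("scene","top","wrist"):
    c=vision.capture(n); cv2.imwrite(f"pics/{n}0.png",c["img"][:,:,::-1]); np.savez(f"pics/{n}0.npz",**c)
    print(n,c["K"].round(1).tolist(),c["pose"].round(3).tolist())
s=robot.state(); print({k:np.round(v,3).tolist() for k,v in s.items()})
E
```

```text
pics
scene [[402.9, 0.0, 254.0], [0.0, 402.9, 196.2], [0.0, 0.0, 1.0]] [[0.798, 0.511, -0.318, 0.931], [0.602, -0.674, 0.427, -0.354], [0.004, -0.533, -0.846, 1.036], [0.0, 0.0, 0.0, 1.0]]
top [[487.2, 0.0, 260.0], [0.0, 487.2, 192.3], [0.0, 0.0, 1.0]] [[-0.008, -0.983, 0.181, 0.365], [-1.0, 0.007, -0.005, 0.125], [0.003, -0.181, -0.984, 1.293], [0.0, 0.0, 0.0, 1.0]]
wrist [[312.0, 0.0, 255.7], [0.0, 312.0, 196.1], [0.0, 0.0, 1.0]] [[0.369, -0.887, -0.278, 0.273], [-0.929, -0.353, -0.109, -0.484], [-0.001, 0.299, -0.954, 0.373], [0.0, 0.0, 0.0, 1.0]]
{'time_s': 0.15, 'joints': [-80.686, 21.833, 74.372, 0.0, 83.858, -12.338], 'dq': [-0.017, -0.02, -0.166, 0.045, 0.092, -0.051], 'effort': [0.001, -44.863, -23.135, -0.0, 0.004, -0.0], 'position': [0.203, -0.511, 0.231], 'ee_rot': [[0.929, 0.369, -0.0], [0.369, -0.929, 0.001], [0.0, -0.001, -1.0]], 'contact_force': [-0.516, -0.377, 0.693], 'ft_torque': [-0.024, 0.006, -0.017], 'width': 0.085}
```

View pics/scene0.png

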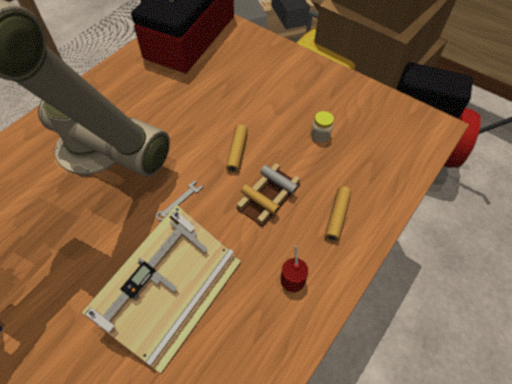

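View pics/top0.png

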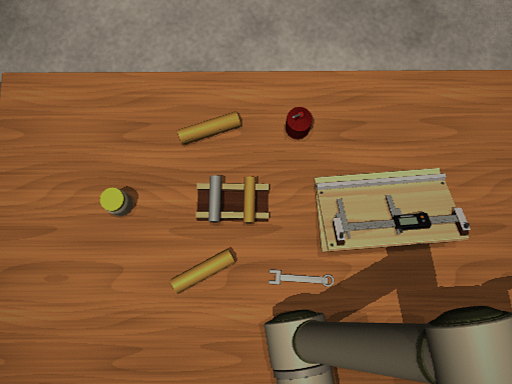

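View pics/wrist0.png

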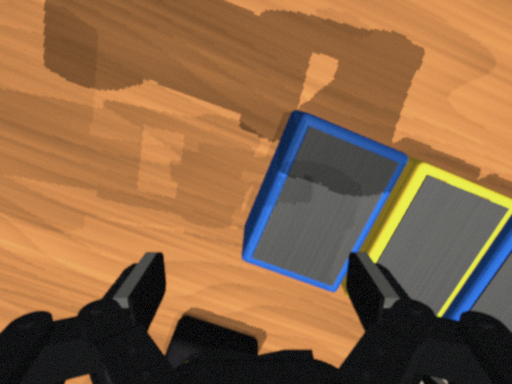

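The top view shows three brass rods, at (250,200) in the cradle, (209,128) loose and (203,270) loose, plus the grey steel shaft at (216,198). The board is on the right, with its ledge at the top edge (y≈180), the fixed jaw at (390,205) or (340,210) and the slide at (410,222). Next I'll take close crops.

Run:
```python
import cv2
im=cv2.imread("pics/top0.png")
a=cv2.resize(im[100:300,160:290],None,fx=3,fy=3,interpolation=cv2.INTER_CUBIC)
b=cv2.resize(im[160:260,310:480],None,fx=4.6,fy=4.6,interpolation=cv2.INTER_CUBIC)
cv2.imwrite("pics/cropA.png",a);cv2.imwrite("pics/cropB.png",b)
im=cv2.imread("pics/scene0.png")
cv2.imwrite("pics/cropC.png",cv2.resize(im[195:375,75:250],None,fx=3.3,fy=3.3,interpolation=cv2.INTER_CUBIC))
```

```text
(no output)
```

View pics/cropA.png

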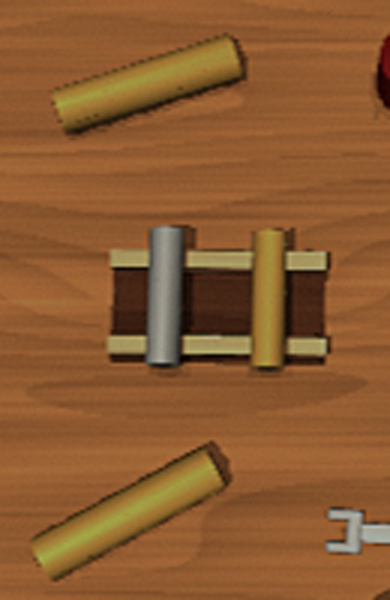

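View pics/cropB.png

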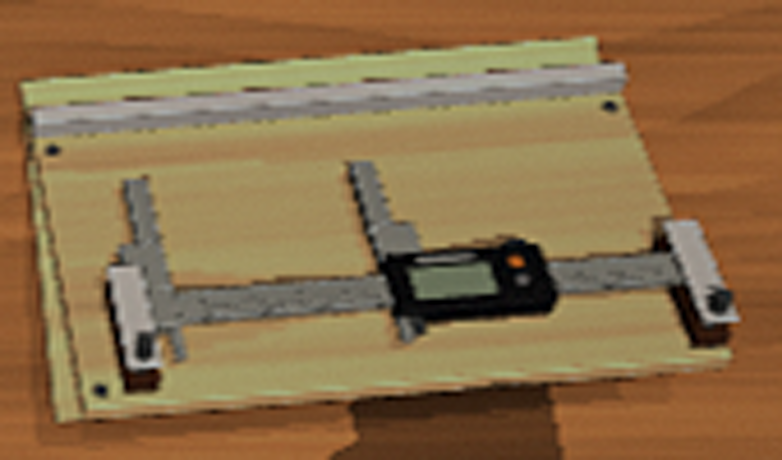

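View pics/cropC.png

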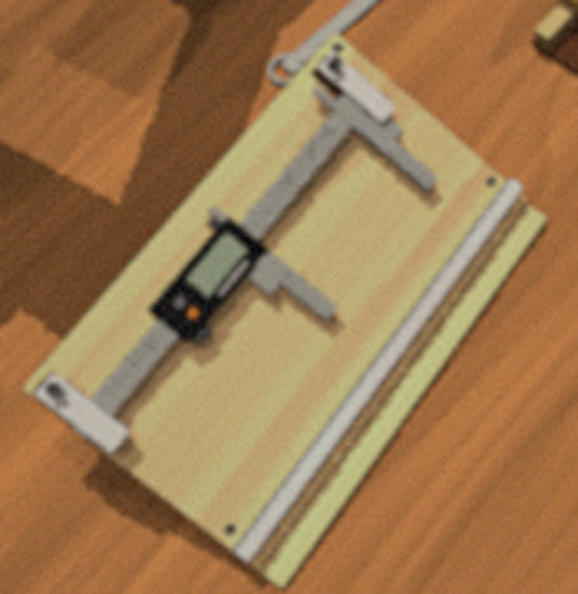

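In the crops, the cradle rod is about 120 mm long and visibly the smallest of the three. Both loose rods are longer and thicker. The board is clear, with the fixed jaw on the left. Next I'll triangulate the features.

```bash
cat > h.py <<'E'
import numpy as np, cv2
from scipy.optimize import least_squares
def ray(c,uv):
    K,T=c["K"],c["pose"]; d=T[:3,:3]@np.linalg.inv(K)@np.array([uv[0],uv[1],1.]); return T[:3,3],d/np.linalg.norm(d)
def tri(obs):
    A=np.zeros((3,3));b=np.zeros(3);R=[]
    for c,uv in obs:
        o,d=ray(c,uv);P=np.eye(3)-np.outer(d,d);A+=P;b+=P@o;R.append((o,P))
    X=np.linalg.solve(A,b); return X,[np.linalg.norm(P@(X-o)) for o,P in R]
def onz(c,uv,z):
    o,d=ray(c,uv); return o+d*(z-o[2])/d[2]
def proj(c,X):
    T=np.linalg.inv(c["pose"]); p=T[:3,:3]@X+T[:3,3]; q=c["K"]@p; return q[:2]/q[2]
E
python3 - <<'E'
from h import *
t=dict(np.load("pics/top0.npz"));s=dict(np.load("pics/scene0.npz"))
B=lambda u,v:(310+(u+.5)/4.6-.5,160+(v+.5)/4.6-.5); C=lambda u,v:(75+(u+.5)/3.3-.5,195+(v+.5)/3.3-.5)
F={"dotL":((52,150),(491,181)),"dotR":((610,106),(230,529)),"dotUL":((100,390),(338,47)),
"ledgeLtop0":((32,112),(520,188)),"ledgeR":((626,64),(247,560)),"fixtip_in":((148,178),(422,190)),"movtip_in":((346,163),(337,305)),"fixtip_out":((124,182),(437,175))}
for k,(b,c) in F.items():
    X,r=tri([(t,B(*b)),(s,C(*c))]); print(k,X.round(4),np.round(r,4))
# cradle brass
hsv=cv2.cvtColor(t["img"],cv2.COLOR_RGB2HSV)
for n,x0,x1 in(("brass",240,262),("steel",206,226)):
    print(n)
for (u,v) in ((270/3+160,231/3+100),(268/3+160,366/3+100),(165/3+160,229/3+100),(164/3+160,364/3+100)):
    print(onz(t,(u,v),0.05).round(4))
# rod lengths on other
for p,q in (((60,112),(240,55)),((40,560),(220,465))):
    a=onz(t,(p[0]/3+160,p[1]/3+100),.03);b=onz(t,(q[0]/3+160,q[1]/3+100),.03);print(np.linalg.norm(a-b),a,b)
E
```

```text
dotL [ 0.5942 -0.0387  0.0438] [0.0009 0.0009]
dotR [ 0.6173 -0.3572  0.0439] [0.0009 0.0009]
dotUL [ 0.4523 -0.0488  0.1267] [0.0011 0.0011]
ledgeLtop0 [ 0.6165 -0.0285  0.0419] [0.0006 0.0006]
ledgeR [ 0.6417 -0.3656  0.0476] [0.0023 0.0023]
fixtip_in [ 0.5701 -0.0875  0.0812] [0.001 0.001]
movtip_in [ 0.579  -0.1964  0.0787] [0.0002 0.0002]
fixtip_out [ 0.5695 -0.0725  0.081 ] [0.0013 0.0013]
brass
steel
[0.6341 0.1452 0.05  ]
[0.5161 0.1474 0.05  ]
[0.6366 0.2365 0.05  ]
[0.5185 0.2363 0.05  ]
0.16965576021290207 [0.74888978 0.33335474 0.03      ] [0.80129158 0.1719945  0.03      ]
0.17156983156390723 [0.35460961 0.34161943 0.03      ] [0.43345897 0.18924167 0.03      ]
```

```bash
cat >> h.py <<'E'
from scipy.spatial.transform import Rotation as Rn
def basis(az,tilt=0):
    # tool x along azimuth az when tilt=0, z down; tilt: about tool y, body leans toward +az
    a=np.radians(az);b=np.radians(tilt)
    h=np.array([np.cos(a),np.sin(a),0]);k=np.array([0,0,1.])
    x=h*np.cos(b)-k*np.sin(b); z=-h*np.sin(b)-k*np.cos(b); return np.stack([x,np.cross(z,x),z],1)
def delta(p,R,st=None):
    if st is None:
        from plant import robot; st=robot.state()
    p0=np.array(st["position"]);R0=np.array(st["ee_rot"])
    d=R0.T@(np.array(p)-p0)*1000; w=Rn.from_matrix(R0.T@R).as_rotvec()
    print("shift mm",d.round(1),"turn rad",w.round(4)); return d,w
def st():
    from plant import robot; s=robot.state()
    print("t",s["time_s"],"p",np.round(s["position"],4),"j",np.round(s["joints"],1),"F",np.round(s["contact_force"],1),"w",round(s["width"],4)); print(np.round(s["ee_rot"],3).tolist())
    return s
def snap(n,f):
    from plant import vision; c=vision.capture(n); np.savez(f"pics/{f}.npz",**c); cv2.imwrite(f"pics/{f}.png",c["img"][:,:,::-1]); return c
E
python3 - <<'E'
from h import *
st(); d,w=delta([.465,-.2,.28],basis(4)); print((d/8).round(1),(w/8).round(3))
E
```

```text
t 0.15 p [ 0.2029 -0.511   0.2309] j [-80.7  21.8  74.4   0.   83.9 -12.3] F [-0.5 -0.4  0.7] w 0.085
[[0.929, 0.369, -0.0], [0.369, -0.929, 0.001], [0.0, -0.001, -1.0]]
shift mm [ 358.4 -192.4  -48.8] turn rad [-1.100e-03 -1.000e-04  3.081e-01]
[ 44.8 -24.   -6.1] [-0.    -0.     0.039]
```

Request:
{"op": "play_rows", "data": {
  "deltas": [
    [[45,-24,-10,0,0,0.04,1],[90,-48,-20,0,0,0.08,1],[134,-72,-30,0,0,0.12,1],[180,-96,-38,0,0,0.16,1],[224,-120,-44,0,0,0.2,1],[270,-144,-49,0,0,0.24,1],[314,-168,-49,0,0,0.28,1],[358,-192,-49,0,0,0.308,1]]
  ]
}}

```text
time_s: 1.15
position: [0.4656, -0.1991, 0.2801]
ee_rot: [[0.998, 0.069, -0.0], [0.069, -0.998, 0.001], [-0.0, -0.001, -1.0]]
contact_force: [0.8, -0.9, 0.9]
width: 0.0852
```

Run:
```python
from h import *
st(); snap("wrist","w1")
```

```text
t 1.15 p [ 0.4656 -0.1991  0.2801] j [-36.6  15.6  75.6   0.   88.9  49.5] F [ 0.8 -0.9  0.9] w 0.0852
[[0.998, 0.069, -0.0], [0.069, -0.998, 0.001], [-0.0, -0.001, -1.0]]
```

View pics/w1.png

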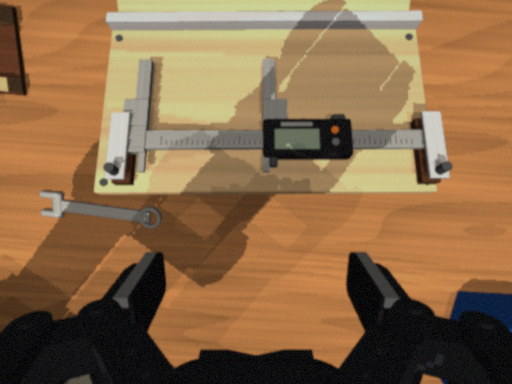

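The wrist view shows the ledge at row ~20. The fixed jaw's measuring face is at u≈150 and the moving jaw's at u≈264, with tips at row ~60. The slide runs from u=264 to 352 at row 139. Next I'll zoom in for accurate pixels.

Run:
```python
import cv2
im=cv2.imread("pics/w1.png")
cv2.imwrite("pics/w1a.png",cv2.resize(im[0:190,95:285],None,fx=3.15,fy=3.15,interpolation=cv2.INTER_CUBIC))
cv2.imwrite("pics/w1b.png",cv2.resize(im[0:190,250:450],None,fx=3.15,fy=3.15,interpolation=cv2.INTER_CUBIC))
```

```text
(no output)
```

View pics/w1a.png

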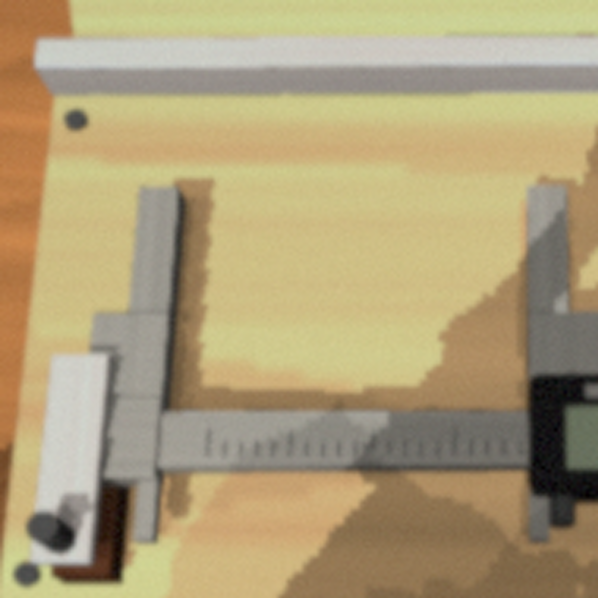

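View pics/w1b.png

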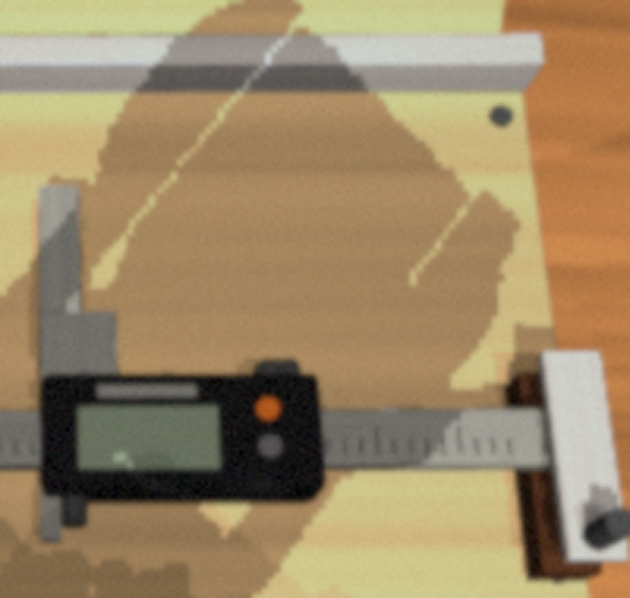

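```bash
cat > fit.py <<'E'
from h import *
w=dict(np.load("pics/w1.npz"));t=dict(np.load("pics/top0.npz"));s=dict(np.load("pics/scene0.npz"))
A=lambda u,v:(95+(u+.5)/3.15-.5,(v+.5)/3.15-.5);Bb=lambda u,v:(250+(u+.5)/3.15-.5,(v+.5)/3.15-.5)
Bt=lambda u,v:(310+(u+.5)/4.6-.5,160+(v+.5)/4.6-.5); C=lambda u,v:(75+(u+.5)/3.3-.5,195+(v+.5)/3.3-.5)
def frame(q):
    a=q[3];th=np.radians(30);h=np.array([-np.cos(a),-np.sin(a),0])
    ex=h*np.cos(th)+np.array([0,0,np.sin(th)]);ey=np.array([np.sin(a),-np.cos(a),0]);return np.stack([ex,ey,np.cross(ex,ey)],1)
mm=1e-3
def feats(q):
    g=q[4]; f=-.115; 
    L=[(w,A(180,187),(50,-115,19)),(w,A(141,187),(50,-128,19)),(w,Bb(40,186),(50,-115+g*1e3,19)),(w,Bb(78,186),(50,-102+g*1e3,19)),
    (w,Bb(42,377),(118,-115+g*1e3,24)),(w,Bb(42,497),(156,-115+g*1e3,24)),(w,Bb(319,377),(118,-30+g*1e3,24)),(w,Bb(322,495),(156,-30+g*1e3,24))]
    L2=[(t,Bt(148,178),(50,-115,19)),(t,Bt(124,182),(50,-128,19)),(t,Bt(346,163),(50,-115+g*1e3,19)),(t,Bt(370,163),(50,-102+g*1e3,19)),
    (s,C(422,190),(50,-115,19)),(s,C(437,175),(50,-128,19))]
    return L,L2
def fit(use):
    def res(q):
        R=frame(q);r=[]
        L,L2=feats(q)
        for c,uv,b in (L if use==0 else L2 if use==1 else L+L2): r+=list(proj(c,q[:3]+R@np.array(b)*mm)-uv)
        return np.array(r)
    o=least_squares(res,[.612,-.2,.04,np.radians(4.1),.11],loss="soft_l1"); return o,res(o.x)
if __name__=="__main__":
    for u in (0,1,2):
        o,r=fit(u); print(u,o.x[:3].round(4),"yaw",np.degrees(o.x[3]).round(2),"gap",o.x[4].round(4),"res px",np.abs(r).max().round(2),np.sqrt((r**2).mean()).round(2))
    print(r.reshape(-1,2).round(1).tolist()); R=frame(o.x); q=o.x
    for n,c,uv in (("a",w,A(40,68)),("b",w,Bb(543,66)),):
        for sg in(-1,1): print(n,np.array(uv).round(1),proj(c,q[:3]+R@np.array([0,sg*.17,.014])).round(1))
    for uv in (A(200,411),A(500,411),A(200,470),A(500,470)): 
        # intersect with beam-top plane z=18
        oo,d=ray(w,uv);n=R[:,2];k=(n@(q[:3]+.018*n-oo))/(n@d);print((R.T@(oo+k*d-q[:3])*1e3).round(1))
    np.save("board.npy",q)
E
python3 fit.py
```

```text
0 [ 0.6128 -0.1987  0.0358] yaw 3.7 gap 0.1124 res px 1.71 0.68
1 [ 0.6119 -0.1989  0.0398] yaw 3.95 gap 0.1098 res px 0.83 0.37
2 [ 0.6128 -0.199   0.037 ] yaw 3.83 gap 0.1117 res px 2.02 0.65
[[0.2, 0.2], [-0.2, 0.2], [-0.5, 0.8], [0.2, 0.8], [-0.9, -0.4], [-0.8, -0.7], [0.3, -0.2], [2.0, 0.2], [-0.3, -0.0], [-0.2, -0.5], [0.5, 0.0], [0.4, -0.4], [1.1, 0.3], [-0.4, 1.0]]
a [107.4  21.2] [105.5  20.9]
a [107.4  21.2] [424.1  21.7]
b [422.   20.6] [105.5  20.9]
b [422.   20.6] [424.1  21.7]
[ 127.  -103.6   18. ]
[126.8 -11.6  18. ]
[ 146.2 -102.2   18. ]
[146.  -11.5  18. ]
```

Run:
```python
from h import *
d,w=delta([.485,.165,.26],basis(0))
```

```text
shift mm [  42.6 -357.9   21.2] turn rad [-0.0033 -0.0011  0.0714]
```

Request:
{"op": "play_rows", "data": {
  "deltas": [
    [[0,-44,0,0,0,0,1],[5,-90,0,0,0,0.01,1],[12,-135,0,0,0,0.02,1],[20,-180,5,0,0,0.03,1],[27,-225,10,0,0,0.045,1],[35,-270,15,0,0,0.06,1],[42,-315,20,-0.003,0,0.071,1],[42,-358,21,-0.003,0,0.071,1]]
  ]
}}

```text
time_s: 2.2
position: [0.4842, 0.1666, 0.2596]
ee_rot: [[1.0, 0.001, -0.0], [0.001, -1.0, 0.0], [-0.0, -0.0, -1.0]]
contact_force: [-0.3, -0.6, 0.1]
width: 0.0855
```

Run:
```python
from h import *
st(); c=snap("wrist","w2"); cv2.imwrite("pics/w2z.png",cv2.resize(c["img"][0:260,110:400,::-1],None,fx=2.3,fy=2.3,interpolation=cv2.INTER_CUBIC))
```

```text
t 2.2 p [0.4842 0.1666 0.2596] j [ 5.7 16.8 77.1  0.  86.  95.7] F [-0.3 -0.6  0.1] w 0.0855
[[1.0, 0.001, -0.0], [0.001, -1.0, 0.0], [-0.0, -0.0, -1.0]]
```

View pics/w2z.png

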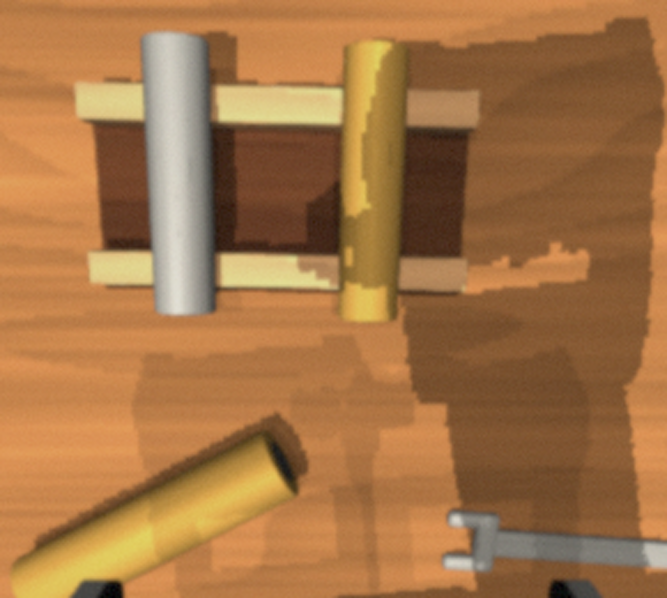

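The picture shows the brass shaft with its ends at zoom (376,42) and (369,319), steel to its left, and a shadow across the brass. Next I'll compute its axis and centre.

Run:
```python
from h import *
c=dict(np.load("pics/w2.npz"));Z=lambda u,v:(110+(u+.5)/2.3-.5,(v+.5)/2.3-.5)
for n,p in (("brass",[(344,44),(409,44),(340,319),(397,319),(376,41),(369,321)]),("steel",[(143,36),(209,36),(155,312),(216,312),(176,33),(186,314)])):
    X=[onz(c,Z(*q),.04) for q in p[:4]]; e=[onz(c,Z(*q),.055) for q in p[4:]]
    far=(X[0]+X[1])/2;near=(X[2]+X[3])/2;d=far-near
    print(n,"far",far.round(4),"near",near.round(4),"az",np.degrees(np.arctan2(d[1],d[0])).round(2),"widths",[np.linalg.norm(X[0]-X[1]).round(4),np.linalg.norm(X[2]-X[3]).round(4)],"rim ends",e[0].round(4),e[1].round(4),"len",np.linalg.norm(e[0]-e[1]).round(4))
for q in ((76,84),(479,91),(90,287),(466,292)): print(onz(c,Z(*q),.032).round(4))
```

```text
brass far [0.638  0.1477 0.04  ] near [0.5157 0.1496 0.04  ] az -0.85 widths [np.float64(0.0292), np.float64(0.0285)] rim ends [0.6359 0.1487 0.055 ] [0.5166 0.15   0.055 ] len 0.1193
steel far [0.6411 0.2376 0.04  ] near [0.5191 0.2408 0.04  ] az -1.53 widths [np.float64(0.0295), np.float64(0.0304)] rim ends [0.6389 0.2345 0.055 ] [0.5198 0.2375 0.055 ] len 0.1191
[0.6231 0.287  0.032 ]
[0.6203 0.0991 0.032 ]
[0.5306 0.2899 0.032 ]
[0.5283 0.1001 0.032 ]
```

Run:
```python
from h import *
d,w=delta([.5765,.149,.12],basis(-0.9));d,w=delta([.5765,.149,.028],basis(-0.9))
```

```text
shift mm [ 93.2  22.  139.6] turn rad [-0.0023  0.0003  0.0192]
shift mm [ 93.3  22.2 231.6] turn rad [-0.0023  0.0003  0.0192]
```

Run:
```python
from h import *
print(st()["dq"]);st()
```

```text
t 2.25 p [0.4832 0.1704 0.2596] j [ 6.1 16.9 77.1  0.1 86.  95.9] F [-2.6  2.4 -0.9] w 0.0853
[[1.0, 0.003, -0.0], [0.003, -1.0, 0.002], [-0.0, -0.002, -1.0]]
[-4.3677125  -1.08289214  0.95440609 -0.93417343 -0.18839527 -7.15936114]
t 2.25 p [0.4832 0.1704 0.2596] j [ 6.1 16.9 77.1  0.1 86.  95.9] F [-2.6  2.4 -0.9] w 0.0853
[[1.0, 0.003, -0.0], [0.003, -1.0, 0.002], [-0.0, -0.002, -1.0]]
```

Request:
{"op": "play_rows", "data": {
  "deltas": [
    [[16,4,24,0,0,0.004,1],[34,8,50,0,0,0.008,1],[52,12,78,0,0,0.012,1],[70,16,105,-0.001,0,0.016,1],[84,20,128,-0.002,0,0.019,1],[93,22,140,-0.002,0,0.019,1],[93,22,140,-0.002,0,0.019,1],[93,22,140,-0.002,0,0.019,1]]
  ]
}}

```text
time_s: 3.25
position: [0.5763, 0.1492, 0.1205]
ee_rot: [[1.0, -0.015, 0.001], [-0.015, -1.0, 0.0], [0.001, -0.0, -1.0]]
contact_force: [-0.0, -0.2, 0.0]
width: 0.0852
```

Run:
```python
from h import *
s=st(); print(np.abs(s["dq"]).max()); c=snap("wrist","w3")
d,w=delta([.5765,.149,.028],basis(-0.9))
```

```text
t 3.25 p [0.5763 0.1492 0.1205] j [ 3.1 31.8 76.6  0.  71.5 94. ] F [-0.  -0.2  0. ] w 0.0852
[[1.0, -0.015, 0.001], [-0.015, -1.0, 0.0], [0.001, -0.0, -1.0]]
0.5365730638893106
shift mm [ 0.1  0.3 92.7] turn rad [-0.0005 -0.0013  0.0006]
```

View pics/w3.png

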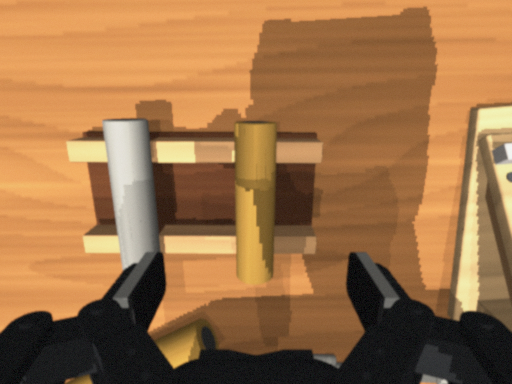

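The brass shaft is centred between the fingers, with its axis at column ~255 and the finger midline at ~256. The steel shaft is clear of the left finger, so I'm descending.

Request:
{"op": "play_rows", "data": {
  "deltas": [
    [[0,0,16,0,0,0,1],[0,0,34,0,0,0,1],[0,0,52,0,0,0,1],[0,0,68,0,0,0,1],[0,0,80,0,0,0,1],[0,0,88,0,0,0,1],[0,0,92,0,0,0,1],[0,0,92,0,0,0,1]]
  ]
}}

```text
time_s: 4.3
position: [0.5765, 0.1493, 0.0287]
ee_rot: [[1.0, -0.015, 0.001], [-0.015, -1.0, 0.0], [0.001, -0.0, -1.0]]
contact_force: [-0.0, -0.1, -0.2]
width: 0.0852
```

Request:
{"op": "play_rows", "data": {
  "deltas": [
    [[0,0,0,0,0,0,-0.1],[0,0,0,0,0,0,-0.3],[0,0,0,0,0,0,-0.6],[0,0,0,0,0,0,-1],[0,0,0,0,0,0,-1],[0,0,0,0,0,0,-1],[0,0,0,0,0,0,-1],[0,0,0,0,0,0,-1]]
  ],
  "force": 40
}}

```text
time_s: 5.3
position: [0.5766, 0.1498, 0.029]
ee_rot: [[1.0, -0.015, 0.002], [-0.015, -1.0, 0.001], [0.002, -0.001, -1.0]]
contact_force: [0.3, 5.8, 4.2]
width: 0.0287
```

Run:
```python
from h import *
s=st(); c=snap("wrist","w4")
```

```text
t 5.3 p [0.5766 0.1498 0.029 ] j [ 3.2 38.2 82.   0.1 59.6 94. ] F [0.3 5.8 4.2] w 0.0287
[[1.0, -0.015, 0.002], [-0.015, -1.0, 0.001], [0.002, -0.001, -1.0]]
```

View pics/w4.png

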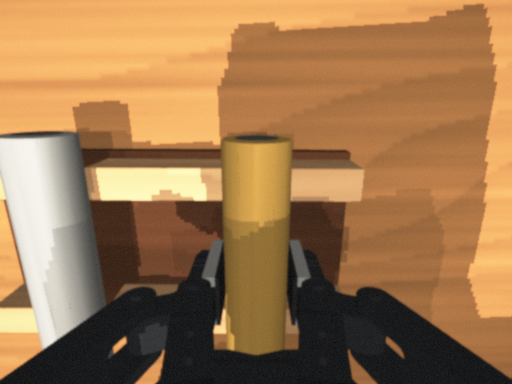

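The brass shaft is gripped at a width of 28.7 mm, its axis upright between the pads. Next is the lift.

Request:
{"op": "play_rows", "data": {
  "deltas": [
    [[0,0,-6,0,0,0,-1],[0,0,-20,0,0,0,-1],[0,0,-45,0,0,0,-1],[0,0,-75,0,0,0,-1],[0,0,-105,0,0,0,-1],[0,0,-135,0,0,0,-1],[0,0,-155,0,0,0,-1],[0,0,-160,0,0,0,-1]]
  ]
}}

```text
time_s: 6.35
position: [0.5764, 0.1493, 0.1905]
ee_rot: [[1.0, -0.015, 0.004], [-0.015, -1.0, 0.001], [0.004, -0.001, -1.0]]
contact_force: [-0.1, -0.5, -4.5]
width: 0.0287
```

```bash
cat > tgt.py <<'E'
from h import *
q=np.array([.6126,-.199,.038,np.radians(3.9),.111])
from fit import frame
Rb=frame(q);O=q[:3]
def bw(x,y,z): return O+Rb@np.array([x,y,z])*1e-3
def wb(p): return Rb.T@(np.array(p)-O)*1e3
Rplace=basis(3.9,30)
E
python3 - <<'E'
from tgt import *
s=st(); 
print(bw(62,-62,50)); delta([.575,-.0,.20],basis(3.9,0)); delta(bw(62,-62,54),Rplace)
print(np.allclose(Rplace[:,2],-Rb[:,2],atol=1e-3),np.allclose(Rplace[:,0],-Rb[:,0],atol=1e-3))
E
```

```text
t 6.35 p [0.5764 0.1493 0.1905] j [ 3.1 28.  71.   0.  80.8 94. ] F [-0.1 -0.5 -4.5] w 0.0287
[[1.0, -0.015, 0.004], [-0.015, -1.0, 0.001], [0.004, -0.001, -1.0]]
[ 0.57975592 -0.13909518  0.11230127]
shift mm [  0.9 149.3  -9.6] turn rad [-0.0008 -0.0042 -0.0833]
shift mm [  9.4 288.2  74.5] turn rad [-0.0226 -0.5275 -0.0812]
True True
```

Request:
{"op": "play_rows", "data": {
  "deltas": [
    [[0,20,-10,0,0,-0.01,-1],[0,55,-15,0,0,-0.02,-1],[0,97,-15,0,0,-0.03,-1],[0,140,-15,0,0,-0.04,-1],[0,183,-15,0,-0.06,-0.05,-1],[0,226,-15,0,-0.12,-0.06,-1],[0,264,-15,0,-0.18,-0.07,-1],[0,288,-15,0,-0.24,-0.083,-1]]
  ]
}}

```text
time_s: 7.35
position: [0.5715, -0.1406, 0.2044]
ee_rot: [[0.969, 0.066, -0.237], [0.066, -0.998, -0.005], [-0.236, -0.011, -0.972]]
contact_force: [-0.0, 0.3, -5.6]
width: 0.0288
```

Run:
```python
from tgt import *
s=st(); 
delta(bw(63,-62,50),Rplace)
```

```text
t 7.35 p [ 0.5715 -0.1406  0.2044] j [-22.9  33.1  60.6  -5.6  98.8  63. ] F [-0.   0.3 -5.6] w 0.0288
[[0.969, 0.066, -0.237], [0.066, -0.998, -0.005], [-0.236, -0.011, -0.972]]
shift mm [29.   0.1 87.2] turn rad [-0.0113 -0.2848  0.0018]
```

Request:
{"op": "play_rows", "data": {
  "deltas": [
    [[5,0,14,-0.001,-0.05,0,-1],[10,0,28,-0.003,-0.1,0,-1],[15,0,44,-0.005,-0.15,0,-1],[20,0,60,-0.007,-0.2,0.001,-1],[25,0,76,-0.009,-0.25,0.002,-1],[29,0,87,-0.011,-0.285,0.002,-1],[29,0,87,-0.011,-0.285,0.002,-1],[29,0,87,-0.011,-0.285,0.002,-1]]
  ]
}}

```text
time_s: 8.35
position: [0.5792, -0.1391, 0.1136]
ee_rot: [[0.865, 0.068, -0.498], [0.059, -0.998, -0.034], [-0.499, 0.0, -0.867]]
contact_force: [-0.2, -0.2, -4.6]
width: 0.0287
```

Run:
```python
from tgt import *
s=st(); print("board",wb(s["position"]).round(1)); delta(bw(63,-62,50),Rplace)
c=snap("wrist","w5");
```

```text
t 8.35 p [ 0.5792 -0.1391  0.1136] j [-19.8  45.8  55.2 -12.1 106.4  65.7] F [-0.2 -0.2 -4.6] w 0.0287
[[0.865, 0.068, -0.498], [0.059, -0.998, -0.034], [-0.499, 0.0, -0.867]]
board [ 63.2 -62.   50.8]
shift mm [0.2 0.  0.8] turn rad [ 0.0001 -0.0012 -0.0003]
```

View pics/w5.png

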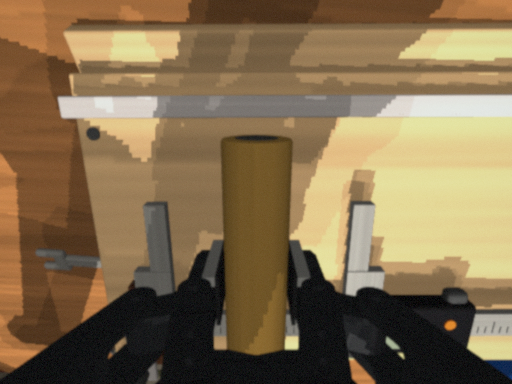

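The held shaft's far end is at (257,136). The ledge's upper edge is at row ~117, and the jaw tips are at (169,203) and (351,203). Next I'll measure these.

```bash
python3 - <<'E'
from tgt import *
c=dict(np.load("pics/w5.npz"))
from plant import robot
s=robot.state();P=np.array(s["position"]);R=np.array(s["ee_rot"])
def onp(uv,p0,n):
    o,d=ray(c,uv);return o+d*(n@(p0-o))/(n@d)
X=onp((257,136),P+R[:,2]*-.026,R[:,2]); print("far end rim tool",(R.T@(X-P)*1e3).round(1),"board",wb(X).round(1))
n=Rb[:,2]
for nm,uv,z in (("ledge",(150,117),14),("ledge",(400,117),14),("fixin",(168.5,203),19),("fixout",(145,203),19),("movin",(351,203),19),("movout",(374,203),19),("dot",(93,133),0)):
    print(nm,wb(onp(uv,bw(0,0,z),n)).round(1))
E
python3 - <<'E'
import cv2
im=cv2.imread("pics/w5.png")
cv2.imwrite("pics/w5z.png",cv2.resize(im[80:260,120:400],None,fx=2.8,fy=2.8,interpolation=cv2.INTER_CUBIC))
E
```

```text
far end rim tool [ 62.5   1.  -26. ] board [  0.9 -60.9  77.2]
ledge [  -2.5 -120.2   14. ]
ledge [-2.5 19.1 14. ]
fixin [  46.4 -112.6   19. ]
fixout [  46.4 -126.5   19. ]
movin [46.4 -5.2 19. ]
movout [46.4  8.3 19. ]
dot [   7.7 -160.5   -0. ]
```

View pics/w5z.png

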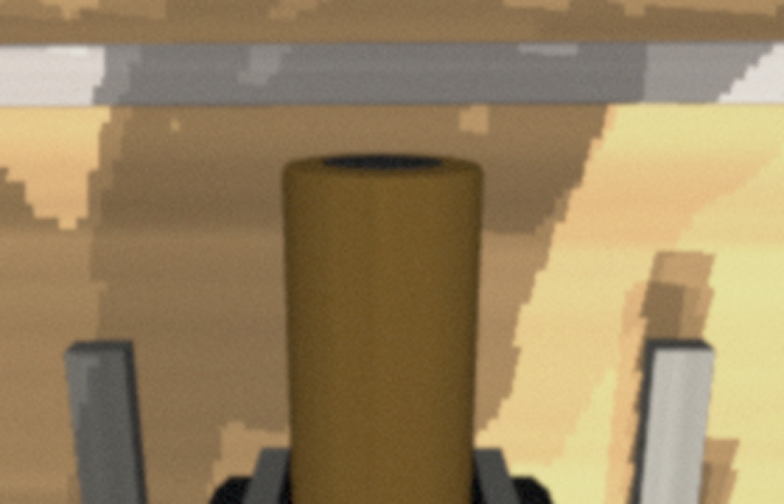

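Run:
```python
from tgt import *
c=dict(np.load("pics/w5.npz"))
from plant import robot
s=robot.state();P=np.array(s["position"]);R=np.array(s["ee_rot"])
def onp(uv,p0,n):
    o,d=ray(c,uv);return o+d*(n@(p0-o))/(n@d)
for v,z in ((142,-.026),(135,.004)):
    X=onp((257,v),P+R[:,2]*z,R[:,2]); print("end tool",(R.T@(X-P)*1e3).round(1),"board",wb(X).round(1))
print("cam board",wb(c["pose"][:3,3]).round(1))
print("tips",wb(onp((169,205.3),bw(0,0,19),Rb[:,2])).round(1))
for dz in (-3,0,3): print(dz,[wb(onp(uv,bw(0,0,z+dz),Rb[:,2])).round(1)[:2].tolist() for uv,z in (((169,205.3),19),((351,205.3),19),((300,117),14))])
for c_,n in ((dict(np.load("pics/w4.npz")),"w4"),):
    pass
```

```text
end tool [ 60.3   1.  -26. ] board [  3.  -60.9  77.2]
end tool [59.5  1.2  4. ] board [  3.8 -60.7  47.2]
cam board [-12.2 -61.4 193.1]
tips [  47.8 -112.5   19. ]
-3 [[48.8, -113.3], [48.8, -4.1], [-2.3, -36.2]]
0 [[47.8, -112.5], [47.8, -5.1], [-2.5, -36.6]]
3 [[46.8, -111.6], [46.8, -6.1], [-2.7, -37.1]]
```

Request:
{"op": "play_rows", "data": {
  "deltas": [
    [[1,0,4,0,0,0,-1],[2,0,9,0,0,0,-1],[2,0,15,0,0,0,-1],[2,0,21,0,0,0,-1],[2,0,26,0,0,0,-1],[2,0,29,0,0,0,-1],[2,0,30,0,0,0,-1],[2,0,30,0,0,0,-1]]
  ]
}}

```text
time_s: 9.4
position: [0.566, -0.1401, 0.087]
ee_rot: [[0.865, 0.068, -0.497], [0.058, -0.998, -0.034], [-0.498, 0.001, -0.867]]
contact_force: [-0.3, 0.9, -4.6]
width: 0.0287
```

Run:
```python
from tgt import *
s=st(); print("board",wb(s["position"]).round(1)); delta(bw(61,-62,20),Rplace)
c=snap("wrist","w6"); im=c["img"][:,:,::-1]
cv2.imwrite("pics/w6z.png",cv2.resize(im[60:260,120:400],None,fx=2.8,fy=2.8,interpolation=cv2.INTER_CUBIC))
```

```text
t 9.4 p [ 0.566  -0.1401  0.087 ] j [-20.3  46.   59.6 -12.1 101.9  66.2] F [-0.3  0.9 -4.6] w 0.0287
[[0.865, 0.068, -0.497], [0.058, -0.998, -0.034], [-0.498, 0.001, -0.867]]
board [ 61.2 -61.9  21.2]
shift mm [ 0.2 -0.1  1.2] turn rad [ 0.0003 -0.0018 -0.0005]
```

View pics/w6z.png

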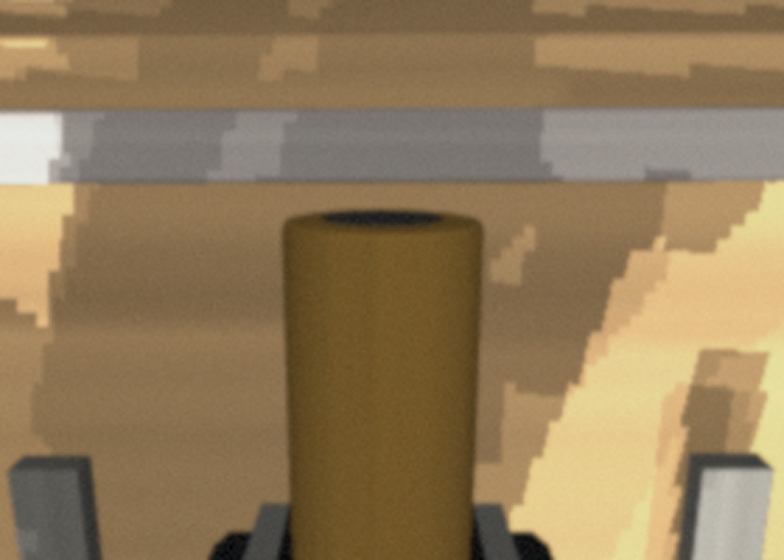

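The shaft's lower end (row 135) is about 4.5 mm up-slope of the ledge edge (row ~125), and the jaws are clear on both sides. I'll shift 2 mm downslope and descend gently.

Request:
{"op": "play_rows", "data": {
  "deltas": [
    [[1,0,0,0,0,0,-1],[2,0,2,0,0,0,-1],[2,0,4,0,0,0,-1],[2,0,6,0,0,0,-1],[2,0,8,0,0,0,-1],[2,0,10,0,0,0,-1],[2,0,12,0,0,0,-1],[2,0,12,0,0,0,-1]]
  ]
}}

```text
time_s: 10.45
position: [0.5618, -0.1404, 0.0755]
ee_rot: [[0.865, 0.068, -0.497], [0.058, -0.998, -0.034], [-0.499, 0.0, -0.867]]
contact_force: [-0.2, 0.3, -4.8]
width: 0.0289
```

Run:
```python
from tgt import *
s=st(); print("board",wb(s["position"]).round(1),"Fb",(Rb.T@np.array(s["contact_force"])).round(1))
```

```text
t 10.45 p [ 0.5618 -0.1404  0.0755] j [-20.4  46.3  61.  -12.1 100.1  66.5] F [-0.2  0.3 -4.8] w 0.0289
[[0.865, 0.068, -0.497], [0.058, -0.998, -0.034], [-0.499, 0.0, -0.867]]
board [ 59.2 -61.9   9.1] Fb [-2.2 -0.3 -4.3]
```

Request:
{"op": "play_rows", "data": {
  "deltas": [
    [[0,0,0.5,0,0,0,-1],[0,0,1,0,0,0,-1],[0,0,1.5,0,0,0,-1],[0,0,2,0,0,0,-1],[0,0,2.5,0,0,0,-1],[0,0,3,0,0,0,-1],[0,0,3,0,0,0,-1],[0,0,3,0,0,0,-1]]
  ]
}}

```text
time_s: 11.45
position: [0.5603, -0.1405, 0.0729]
ee_rot: [[0.865, 0.068, -0.497], [0.058, -0.998, -0.034], [-0.499, 0.0, -0.867]]
contact_force: [0.4, 0.5, -5.8]
width: 0.0287
```

Run:
```python
from tgt import *
s=st(); print("board",wb(s["position"]).round(1),"Fb",(Rb.T@np.array(s["contact_force"])).round(1),s["ft_torque"])
```

```text
t 11.45 p [ 0.5603 -0.1405  0.0729] j [-20.5  46.3  61.5 -12.1  99.7  66.5] F [ 0.4  0.5 -5.8] w 0.0287
[[0.865, 0.068, -0.497], [0.058, -0.998, -0.034], [-0.499, 0.0, -0.867]]
board [ 59.3 -61.9   6.1] Fb [-3.3 -0.5 -4.8] [ 0.07648574 -0.61345822  0.01733484]
```

Request:
{"op": "play_rows", "data": {
  "deltas": [
    [[0,0,0.5,0,0,0,-1],[0,0,0.5,0,0,0,-1],[0,0,1,0,0,0,-1],[0,0,1,0,0,0,-1],[0,0,1.5,0,0,0,-1],[0,0,1.5,0,0,0,-1],[0,0,2,0,0,0,-1],[0,0,2,0,0,0,-1]]
  ]
}}

```text
time_s: 12.45
position: [0.5592, -0.1406, 0.0712]
ee_rot: [[0.865, 0.068, -0.497], [0.058, -0.998, -0.034], [-0.499, 0.0, -0.867]]
contact_force: [-1.0, -0.2, -4.9]
width: 0.0285
```

Run:
```python
from tgt import *
s=st(); print("board",wb(s["position"]).round(1),"Fb",(Rb.T@np.array(s["contact_force"])).round(1),s["ft_torque"])
```

```text
t 12.45 p [ 0.5592 -0.1406  0.0712] j [-20.5  46.3  61.8 -12.1  99.4  66.6] F [-1.  -0.2 -4.9] w 0.0285
[[0.865, 0.068, -0.497], [0.058, -0.998, -0.034], [-0.499, 0.0, -0.867]]
board [ 59.3 -61.9   4.1] Fb [-1.6  0.1 -4.7] [-0.0105829  -0.69315389 -0.03529082]
```

Request:
{"op": "play_rows", "data": {
  "deltas": [
    [[0,0,0.5,0,0,0,-1],[0,0,0.5,0,0,0,-1],[0,0,1,0,0,0,-1],[0,0,1,0,0,0,-1],[0,0,1.5,0,0,0,-1],[0,0,1.5,0,0,0,-1],[0,0,2,0,0,0,-1],[0,0,2,0,0,0,-1]]
  ]
}}

```text
time_s: 13.45
position: [0.5582, -0.1406, 0.0694]
ee_rot: [[0.865, 0.068, -0.497], [0.058, -0.998, -0.034], [-0.499, 0.0, -0.867]]
contact_force: [0.1, -0.3, -4.8]
width: 0.0284
```

Run:
```python
from tgt import *
s=st(); print("board",wb(s["position"]).round(1),"Fb",(Rb.T@np.array(s["contact_force"])).round(1),s["ft_torque"])
c=snap("wrist","w7");c=snap("scene","s7"); im=c["img"][:,:,::-1]
cv2.imwrite("pics/s7z.png",cv2.resize(im[195:375,75:250],None,fx=3.3,fy=3.3,interpolation=cv2.INTER_CUBIC))
```

```text
t 13.45 p [ 0.5582 -0.1406  0.0694] j [-20.6  46.3  62.  -12.1  99.   66.6] F [ 0.1 -0.3 -4.8] w 0.0284
[[0.865, 0.068, -0.497], [0.058, -0.998, -0.034], [-0.499, 0.0, -0.867]]
board [ 59.2 -61.9   2.1] Fb [-2.4  0.3 -4.1] [ 0.06126508 -0.59614006 -0.00561358]
```

View pics/w7.png

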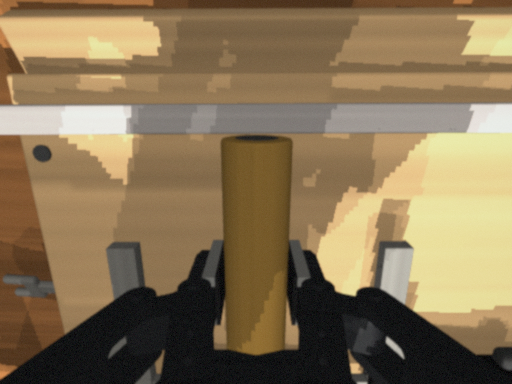

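View pics/s7z.png

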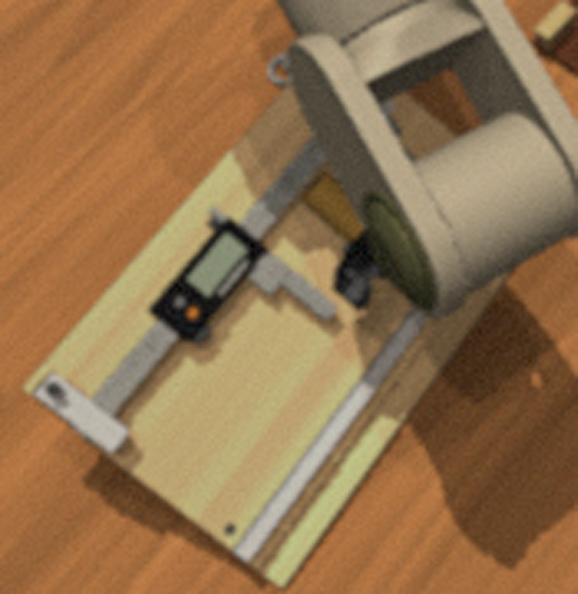

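The shaft end is at row 136, just up-slope of the ledge edge at row ~133, and it has not made contact yet. Next I'll refine the board height from the jaws' parallax.

Run:
```python
import cv2
im=cv2.imread("pics/w7.png")
cv2.imwrite("pics/w7z.png",cv2.resize(im[95:275,95:425],None,fx=2.4,fy=3.2,interpolation=cv2.INTER_CUBIC))
im=cv2.imread("pics/w5.png")
cv2.imwrite("pics/w5y.png",cv2.resize(im[95:275,95:425],None,fx=2.4,fy=3.2,interpolation=cv2.INTER_CUBIC))
```

```text
(no output)
```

View pics/w7z.png

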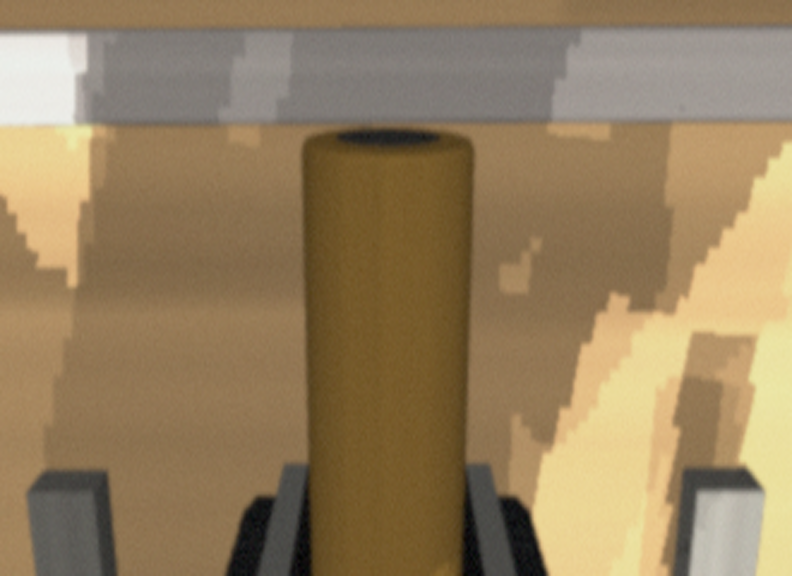

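View pics/w5y.png

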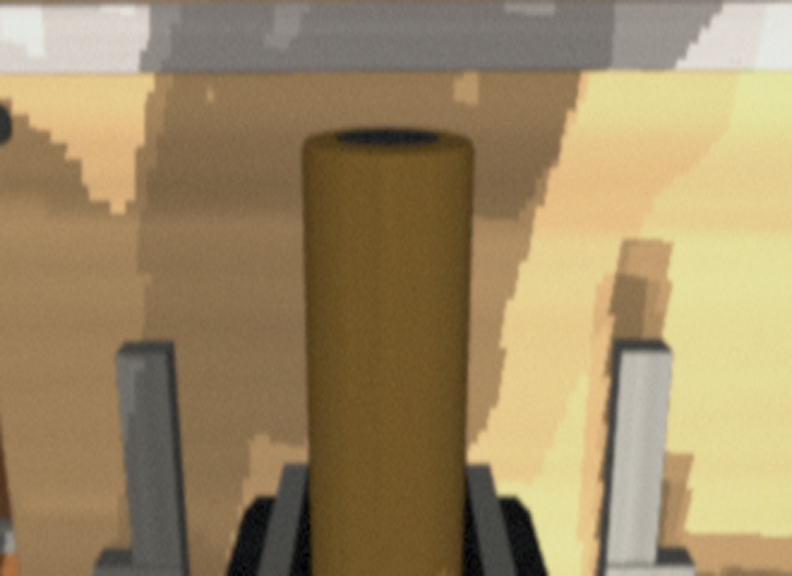

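Run:
```python
from tgt import *
w1,w5,w6,w7=[dict(np.load(f"pics/{n}.npz")) for n in("w1","w5","w6","w7")]
tips=[(w5,145,167.1,352.1,374.2,205),(w7,107.5,139.6,384.6,412.9,247.5)]
led=[(w5,117.2),(w6,125.4),(w7,133.1)]
def res(q,full=False):
    r=[]
    for c,a,b,d,e,v in tips:
        for u,y in ((a,-128),(b,-115),(d,-115+q[3]),(e,-102+q[3])):
            r+=list(proj(c,bw(50+q[0],y+q[1],19+q[2]))-np.array([u,v]))
    for c,v in led: r.append(proj(c,bw(q[0],-60,14+q[2]))[1]-v)
    return np.array(r)
for mk in ("tips+ledge",):
    o=least_squares(res,[0,0,0,111],loss="soft_l1");print(o.x.round(2),res(o.x).round(1).tolist())
    J=o.jac;print("sd",np.sqrt(np.diag(np.linalg.inv(J.T@J))).round(2))
```

```text
[ -2.26   0.97  -1.44 110.31] [0.1, -0.6, -0.1, -0.6, 0.5, -0.6, 0.3, -0.6, 1.5, 0.4, -1.6, 0.4, -0.7, 0.3, -0.0, 0.3, 0.1, -0.4, 0.5]
sd [0.34 0.5  0.91 0.87]
```

Request:
{"op": "play_rows", "data": {
  "deltas": [
    [[0,0,0.3,0,0,0,-1],[0,0,0.6,0,0,0,-1],[0,0,0.9,0,0,0,-1],[0,0,1.2,0,0,0,-1],[0,0,1.5,0,0,0,-1],[0,0,1.5,0,0,0,-1],[0,0,1.5,0,0,0,-1],[0,0,1.5,0,0,0,-1]]
  ]
}}

```text
time_s: 14.55
position: [0.5582, -0.1407, 0.0693]
ee_rot: [[0.866, 0.068, -0.495], [0.058, -0.998, -0.035], [-0.496, 0.001, -0.868]]
contact_force: [4.6, 2.2, 7.5]
width: 0.0287
```

Run:
```python
from tgt import *
s=st(); print("board",wb(s["position"]).round(1),"Fb",(Rb.T@np.array(s["contact_force"])).round(1),s["ft_torque"])
```

```text
t 14.55 p [ 0.5582 -0.1407  0.0693] j [-20.6  46.3  62.2 -12.1  98.9  66.6] F [4.6 2.2 7.5] w 0.0287
[[0.866, 0.068, -0.495], [0.058, -0.998, -0.035], [-0.496, 0.001, -0.868]]
board [ 59.2 -61.9   2. ] Fb [-0.4 -1.9  8.9] [ 0.37467825 -0.36141526 -0.11427827]
```

Contact: the board-normal force rose by 13 N. Next I'll ease the press and slide down to the ledge.

Request:
{"op": "play_rows", "data": {
  "deltas": [
    [[0,0,0.2,0,0,0,-1],[0.4,0,0.2,0,0,0,-1],[0.8,0,0.2,0,0,0,-1],[1.2,0,0.2,0,0,0,-1],[1.6,0,0.2,0,0,0,-1],[2,0,0.2,0,0,0,-1],[2,0,0.2,0,0,0,-1],[2,0,0.2,0,0,0,-1]]
  ]
}}

```text
time_s: 15.55
position: [0.5596, -0.1408, 0.0685]
ee_rot: [[0.866, 0.068, -0.496], [0.058, -0.998, -0.035], [-0.497, 0.002, -0.868]]
contact_force: [-0.4, 0.6, 5.2]
width: 0.0285
```

Run:
```python
from tgt import *
s=st(); print("board",wb(s["position"]).round(1),"Fb",(Rb.T@np.array(s["contact_force"])).round(1),s["ft_torque"])
c=snap("wrist","w8"); im=c["img"][:,:,::-1]
cv2.imwrite("pics/w8z.png",cv2.resize(im[95:275,95:425],None,fx=2.4,fy=3.2,interpolation=cv2.INTER_CUBIC))
```

```text
t 15.55 p [ 0.5596 -0.1408  0.0685] j [-20.5  46.5  61.9 -12.1  99.   66.7] F [-0.4  0.6  5.2] w 0.0285
[[0.866, 0.068, -0.496], [0.058, -0.998, -0.035], [-0.497, 0.002, -0.868]]
board [ 57.6 -61.6   2. ] Fb [ 2.9 -0.6  4.3] [ 0.05318165  0.18473925 -0.02368989]
```

View pics/w8z.png

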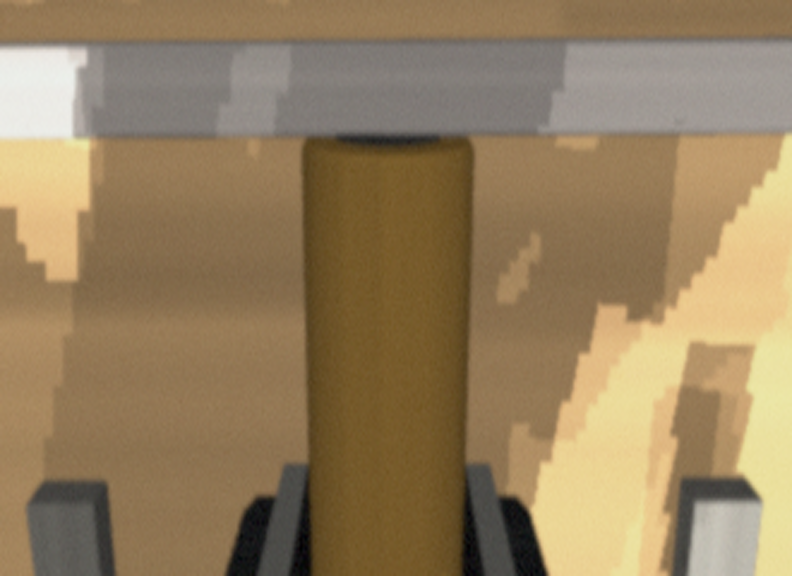

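The shaft end now meets the ledge edge (row ~138), with force on both ledge and board. I'll open part way to release it, so the fingers stay clear of the jaws.

Request:
{"op": "play_rows", "data": {
  "deltas": [
    [[0,0,0,0,0,0,-0.3],[0,0,0,0,0,0,-0.25],[0,0,0,0,0,0,-0.2],[0,0,0,0,0,0,-0.1],[0,0,0,0,0,0,0],[0,0,0,0,0,0,0.1],[0,0,0,0,0,0,0.15],[0,0,0,0,0,0,0.15]]
  ]
}}

```text
time_s: 16.6
position: [0.5597, -0.1408, 0.0685]
ee_rot: [[0.866, 0.068, -0.496], [0.058, -0.998, -0.035], [-0.497, 0.002, -0.868]]
contact_force: [0.7, -0.5, -1.0]
width: 0.0493
```

Run:
```python
from tgt import *
s=st(); print("board",wb(s["position"]).round(1),"Fb",(Rb.T@np.array(s["contact_force"])).round(1),s["ft_torque"])
c=snap("wrist","w9")
```

```text
t 16.6 p [ 0.5597 -0.1408  0.0685] j [-20.5  46.5  61.9 -12.1  99.   66.6] F [ 0.7 -0.5 -1. ] w 0.0493
[[0.866, 0.068, -0.496], [0.058, -0.998, -0.035], [-0.497, 0.002, -0.868]]
board [ 57.6 -61.7   2. ] Fb [-1.1  0.5 -0.5] [ 0.07957907 -0.28095287 -0.00730762]
```

View pics/w9.png

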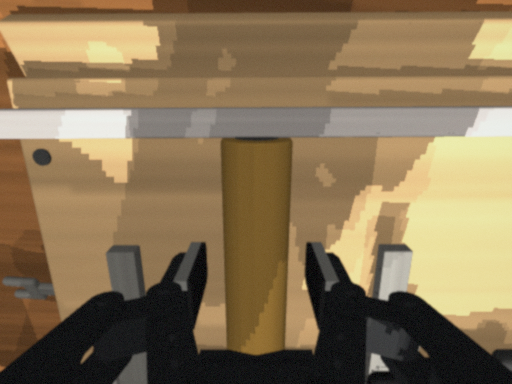

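It's released: the shaft stays on the ledge and the fingers are clear of both shaft and jaws. I'll withdraw straight out, then turn for the pinch on the slide.

```bash
cat >> tgt.py <<'E'
O=bw(-2.3,0.97,-1.9)
Rpinch=np.stack([-Rb[:,1],-Rb[:,0],-Rb[:,2]],1)
E
python3 - <<'E'
from tgt import *
print(wb(st()["position"]).round(1));print(np.linalg.det(Rpinch))
delta(bw(137,35,100),Rpinch)
E
```

```text
t 16.65 p [ 0.5596 -0.1408  0.0685] j [-20.5  46.5  61.9 -12.1  99.   66.7] F [-0.4  0.2 -0.2] w 0.0491
[[0.866, 0.068, -0.496], [0.058, -0.998, -0.035], [-0.497, 0.002, -0.868]]
[ 59.9 -62.6   3.9]
1.0
shift mm [-76.7  97.9 -96.2] turn rad [ 0.0038 -0.0016 -1.572 ]
```

Request:
{"op": "play_rows", "data": {
  "deltas": [
    [[0,0,-8,0,0,0,0.15],[0,0,-24,0,0,0,0.15],[0,0,-48,0,0,0,0.15],[0,0,-72,0,0,-0.1,0.15],[0,10,-90,0,0,-0.28,0.15],[-10,30,-100,0,0,-0.46,0.5],[-25,50,-100,0,0,-0.64,0.9],[-40,70,-100,0,0,-0.82,1]]
  ]
}}

```text
time_s: 17.65
position: [0.5793, -0.21, 0.1761]
ee_rot: [[0.537, 0.683, -0.495], [0.773, -0.634, -0.036], [-0.338, -0.364, -0.868]]
contact_force: [-0.7, -1.2, 0.2]
width: 0.0857
```

Run:
```python
from tgt import *
print(wb(st()["position"]).round(1))
delta(bw(137,35,75),Rpinch)
```

```text
t 17.65 p [ 0.5793 -0.21    0.1761] j [-25.1  44.6  46.9 -15.4 114.2  10.6] F [-0.7 -1.2  0.2] w 0.0857
[[0.537, 0.683, -0.495], [0.773, -0.634, -0.036], [-0.338, -0.364, -0.868]]
[100.8   7.7 104.5]
shift mm [-44.7  -8.2  29.4] turn rad [ 4.50e-03  2.00e-04 -7.46e-01]
```

Request:
{"op": "play_rows", "data": {
  "deltas": [
    [[-8,0,3,0,0,-0.14,1],[-16,-2,8,0,0,-0.28,1],[-26,-4,14,0,0,-0.42,1],[-36,-6,21,0,0,-0.56,1],[-42,-8,27,0,0,-0.68,1],[-45,-8,29,0.004,0,-0.746,1],[-45,-8,29,0.004,0,-0.746,1],[-45,-8,29,0.004,0,-0.746,1]]
  ]
}}

```text
time_s: 18.65
position: [0.5355, -0.2406, 0.1693]
ee_rot: [[-0.067, 0.864, -0.498], [0.998, 0.058, -0.035], [-0.001, -0.499, -0.866]]
contact_force: [-0.6, 0.1, 0.7]
width: 0.0856
```

Run:
```python
from tgt import *
print(wb(st()["position"]).round(1))
delta(bw(137,35,75),Rpinch); snap("wrist","w10"); c=snap("top","t10");im=c["img"][:,:,::-1]
cv2.imwrite("pics/t10z.png",cv2.resize(im[160:260,310:480],None,fx=4.6,fy=4.6,interpolation=cv2.INTER_CUBIC))
```

```text
t 18.65 p [ 0.5355 -0.2406  0.1693] j [-28.9  41.5  54.8 -16.6 108.9 -34.6] F [-0.6  0.1  0.7] w 0.0856
[[-0.067, 0.864, -0.498], [0.998, 0.058, -0.035], [-0.001, -0.499, -0.866]]
[137.   35.3  75.7]
shift mm [0.3 0.  0.7] turn rad [ 0.0008  0.0006 -0.0014]
```

View pics/w10.png

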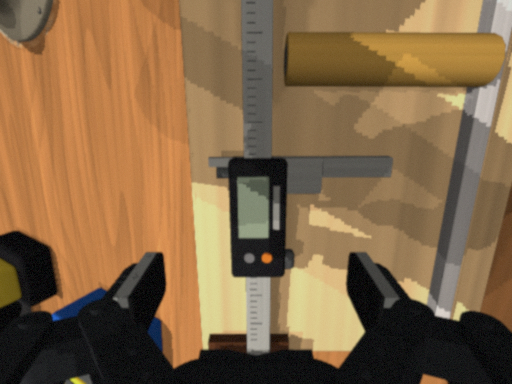

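The wrist view shows the shaft lying square against the ledge (right end at about (500,60)). The slide body spans (230–287, 157–276), centred between the fingers. Next I'll check the slide position.

Run:
```python
from tgt import *
c=dict(np.load("pics/w10.npz"))
def onp(uv,z):
    n=Rb[:,2];o,d=ray(c,uv);return wb(o+d*(n@(bw(0,0,z)-o))/(n@d)).round(1)
print("slide corners",onp((230,158),24),onp((287,158),24),onp((233,276),24),onp((286,276),24))
print("mov tip",onp((391,156),19),onp((391,177),19))
print("shaft L end",onp((286,59),15),"sides",onp((400,32),15),onp((400,86),15))
```

```text
slide corners [153.9  -4.7  24. ] [118.1  -4.7  24. ] [153.9  79.6  24. ] [116.4  79.6  24. ]
mov tip [50.9 -5.  19. ] [49.1  8.9 19. ]
shaft L end [119.6 -62.8  15. ] sides [ 53.3 -77.3  15. ] [ 49.2 -47.5  15. ]
```

Request:
{"op": "play_rows", "data": {
  "deltas": [
    [[0,0,12,0,0,0,1],[0,0,26,0,0,0,1],[0,0,40,0,0,0,1],[0,0,52,0,0,0,1],[0,0,61,0,0,0,1],[0,0,67,0,0,0,1],[0,0,69,0,0,0,1],[0,0,69,0,0,0,1]]
  ]
}}

```text
time_s: 19.75
position: [0.5012, -0.243, 0.1095]
ee_rot: [[-0.068, 0.865, -0.498], [0.998, 0.058, -0.035], [-0.001, -0.499, -0.866]]
contact_force: [0.6, -0.0, 0.3]
width: 0.0855
```

Run:
```python
from tgt import *
s=st();print(wb(s["position"]).round(1),"Fb",(Rb.T@np.array(s["contact_force"])).round(1))
```

```text
t 19.75 p [ 0.5012 -0.243   0.1095] j [-30.5  41.4  65.4 -16.6  98.2 -33.1] F [ 0.6 -0.   0.3] w 0.0855
[[-0.068, 0.865, -0.498], [0.998, 0.058, -0.035], [-0.001, -0.499, -0.866]]
[136.9  35.4   6.7] Fb [-0.4  0.1  0.6]
```

Request:
{"op": "play_rows", "data": {
  "deltas": [
    [[0,0,0,0,0,0,0.4],[0,0,0,0,0,0,0.2],[0,0,0,0,0,0,0.1],[0,0,0,0,0,0,0],[0,0,0,0,0,0,-0.1],[0,0,0,0,0,0,-0.2],[0,0,0,0,0,0,-0.4],[0,0,0,0,0,0,-0.4]]
  ],
  "force": 20
}}

```text
time_s: 20.75
position: [0.5023, -0.243, 0.1092]
ee_rot: [[-0.069, 0.866, -0.495], [0.998, 0.059, -0.035], [-0.001, -0.497, -0.868]]
contact_force: [7.5, -0.2, -2.3]
width: 0.0373
```

Run:
```python
from tgt import *
s=st();print(wb(s["position"]).round(1),"Fb",(Rb.T@np.array(s["contact_force"])).round(1)); snap("wrist","w11")
```

```text
t 20.75 p [ 0.5023 -0.243   0.1092] j [-30.4  41.4  65.4 -16.5  98.1 -33.1] F [ 7.5 -0.2 -2.3] w 0.0373
[[-0.069, 0.866, -0.495], [0.998, 0.059, -0.035], [-0.001, -0.497, -0.868]]
[135.8  35.4   7.1] Fb [-7.6  0.7  1.7]
```

View pics/w11.png

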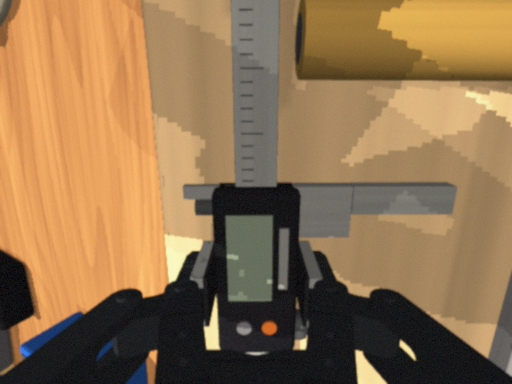

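The slide is pinched at 37.3 mm across its body, and the path to the shaft (top of the image) is clear. I'll drag it along −y.

Request:
{"op": "play_rows", "data": {
  "deltas": [
    [[2,0,0,0,0,0,-0.4],[7,0,0,0,0,0,-0.4],[13,0,0,0,0,0,-0.4],[19,0,0,0,0,0,-0.4],[25,0,0,0,0,0,-0.4],[31,0,0,0,0,0,-0.4],[36,0,0,0,0,0,-0.4],[38,0,0,0,0,0,-0.4]]
  ]
}}

```text
time_s: 21.8
position: [0.4996, -0.2047, 0.1092]
ee_rot: [[-0.069, 0.866, -0.496], [0.998, 0.059, -0.035], [-0.001, -0.497, -0.868]]
contact_force: [0.7, -3.1, -1.7]
width: 0.0374
```

Run:
```python
from tgt import *
s=st();print(wb(s["position"]).round(1),"Fb",(Rb.T@np.array(s["contact_force"])).round(1)); snap("wrist","w12")
delta(bw(136,35-78,7),Rpinch)
```

```text
t 21.8 p [ 0.4996 -0.2047  0.1092] j [-27.6  40.1  68.3 -15.3  97.3 -30. ] F [ 0.7 -3.1 -1.7] w 0.0374
[[-0.069, 0.866, -0.496], [0.998, 0.059, -0.035], [-0.001, -0.497, -0.868]]
[135.9  -2.9   7. ] Fb [-1.3  3.2 -1.2]
shift mm [39.9 -0.1 -0.1] turn rad [0.0036 0.0013 0.0001]
```

View pics/w12.png

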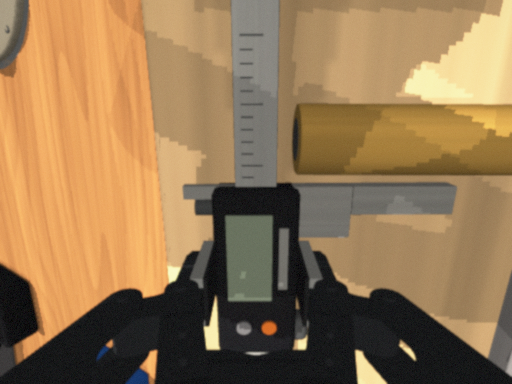

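Request:
{"op": "play_rows", "data": {
  "deltas": [
    [[2,0,0,0,0,0,-0.4],[3.5,0,0,0,0,0,-0.4],[5,0,0,0,0,0,-0.4],[7,0,0,0,0,0,-0.4],[10,0,0,0,0,0,-0.4],[13,0,0,0,0,0,-0.4],[16,0,0,0,0,0,-0.4],[18,0,0,0,0,0,-0.4]]
  ]
}}

```text
time_s: 22.85
position: [0.4983, -0.1871, 0.1092]
ee_rot: [[-0.069, 0.866, -0.496], [0.998, 0.058, -0.036], [-0.002, -0.497, -0.868]]
contact_force: [0.4, -6.0, -1.4]
width: 0.0374
```

Run:
```python
from tgt import *
s=st();print(wb(s["position"]).round(1),"Fb",(Rb.T@np.array(s["contact_force"])).round(1)); snap("wrist","w13")
delta(bw(136,35-78,7),Rpinch)
```

```text
t 22.85 p [ 0.4983 -0.1871  0.1092] j [-26.3  39.5  69.5 -14.7  97.  -28.6] F [ 0.4 -6.  -1.4] w 0.0374
[[-0.069, 0.866, -0.496], [0.998, 0.058, -0.036], [-0.002, -0.497, -0.868]]
[136.  -20.6   7. ] Fb [-0.7  6.1 -1.3]
shift mm [22.2 -0.  -0.1] turn rad [ 0.0036  0.0021 -0.0004]
```

View pics/w13.png

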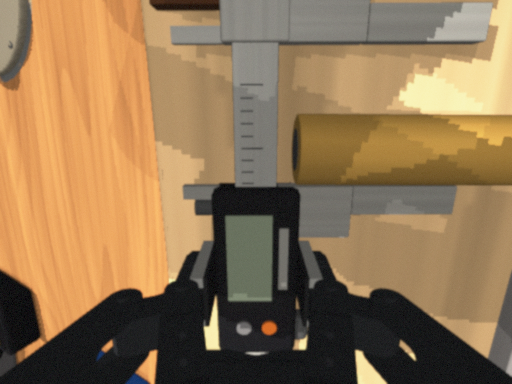

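The moving jaw is pushing the shaft, which stays square, with about 3 N on top of the slide's friction. The fixed jaw's face is at row ~43 and the shaft's edge at row ~114.

Request:
{"op": "play_rows", "data": {
  "deltas": [
    [[2,0,0,0,0,0,-0.4],[5,0,0,0,0,0,-0.4],[8,0,0,0,0,0,-0.4],[11,0,0,0,0,0,-0.4],[14,0,0,0,0,0,-0.4],[17,0,0,0,0,0,-0.4],[19,0,0,0,0,0,-0.4],[20,0,0,0,0,0,-0.4]]
  ]
}}

```text
time_s: 23.9
position: [0.4969, -0.1674, 0.1092]
ee_rot: [[-0.069, 0.866, -0.496], [0.998, 0.058, -0.037], [-0.003, -0.497, -0.868]]
contact_force: [0.7, -7.5, -2.3]
width: 0.0375
```

Run:
```python
from tgt import *
s=st();print(wb(s["position"]).round(1),"Fb",(Rb.T@np.array(s["contact_force"])).round(1)); snap("wrist","w14")
```

```text
t 23.9 p [ 0.4969 -0.1674  0.1092] j [-24.7  39.   70.7 -14.   96.7 -27. ] F [ 0.7 -7.5 -2.3] w 0.0375
[[-0.069, 0.866, -0.496], [0.998, 0.058, -0.037], [-0.003, -0.497, -0.868]]
[136.  -40.3   6.9] Fb [-1.3  7.5 -1.9]
```

View pics/w14.png

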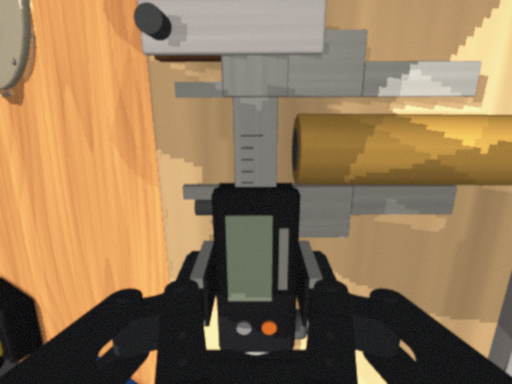

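Request:
{"op": "play_rows", "data": {
  "deltas": [
    [[0.5,0,0,0,0,0,-0.4],[1,0,0,0,0,0,-0.4],[1.5,0,0,0,0,0,-0.4],[2,0,0,0,0,0,-0.4],[2.5,0,0,0,0,0,-0.4],[3,0,0,0,0,0,-0.4],[3.5,0,0,0,0,0,-0.4],[3.5,0,0,0,0,0,-0.4]]
  ]
}}

```text
time_s: 24.95
position: [0.4966, -0.1644, 0.1092]
ee_rot: [[-0.069, 0.866, -0.495], [0.998, 0.058, -0.038], [-0.004, -0.497, -0.868]]
contact_force: [0.4, -5.3, -1.3]
width: 0.0378
```

Run:
```python
from tgt import *
s=st();print(wb(s["position"]).round(1),"Fb",(Rb.T@np.array(s["contact_force"])).round(1)); snap("wrist","w15")
```

```text
t 24.95 p [ 0.4966 -0.1644  0.1092] j [-24.4  38.9  70.9 -13.9  96.7 -26.7] F [ 0.4 -5.3 -1.3] w 0.0378
[[-0.069, 0.866, -0.495], [0.998, 0.058, -0.038], [-0.004, -0.497, -0.868]]
[136.1 -43.4   6.9] Fb [-0.7  5.3 -1.2]
```

View pics/w15.png

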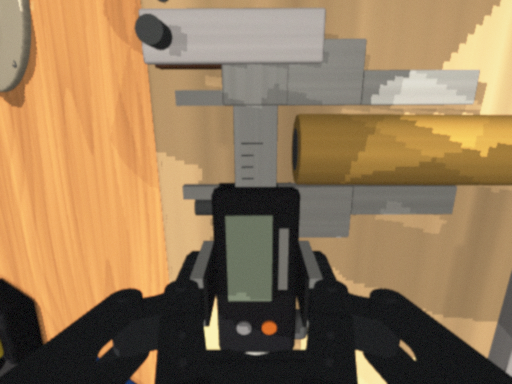

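Request:
{"op": "play_rows", "data": {
  "deltas": [
    [[0.4,0,0,0,0,0,-0.4],[0.8,0,0,0,0,0,-0.4],[1.2,0,0,0,0,0,-0.4],[1.6,0,0,0,0,0,-0.4],[2,0,0,0,0,0,-0.4],[2,0,0,0,0,0,-0.4],[2,0,0,0,0,0,-0.4],[2,0,0,0,0,0,-0.4]]
  ]
}}

```text
time_s: 26.0
position: [0.4966, -0.1629, 0.1092]
ee_rot: [[-0.069, 0.866, -0.495], [0.998, 0.058, -0.038], [-0.005, -0.497, -0.868]]
contact_force: [1.4, -6.2, -1.2]
width: 0.0375
```

Run:
```python
from tgt import *
s=st();print(wb(s["position"]).round(1),"Fb",(Rb.T@np.array(s["contact_force"])).round(1)); c=snap("wrist","w16")
cv2.imwrite("pics/w16z.png",cv2.resize(c["img"][50:250,170:512,::-1],None,fx=2.3,fy=2.3,interpolation=cv2.INTER_CUBIC))
```

```text
t 26.0 p [ 0.4966 -0.1629  0.1092] j [-24.3  38.8  71.  -13.9  96.6 -26.5] F [ 1.4 -6.2 -1.2] w 0.0375
[[-0.069, 0.866, -0.495], [0.998, 0.058, -0.038], [-0.005, -0.497, -0.868]]
[136.1 -44.9   6.9] Fb [-1.5  6.2 -0.6]
```

View pics/w16z.png

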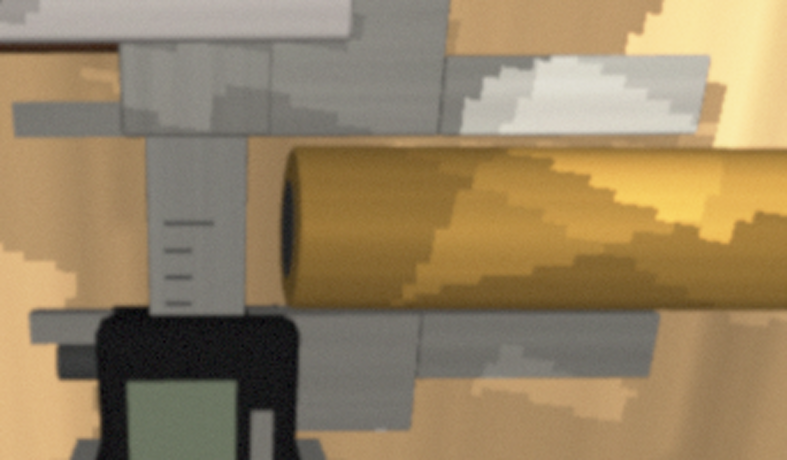

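About 2 mm of gap remains to the fixed jaw (zoom rows 134 to 147), so I'll continue in small steps.

Request:
{"op": "play_rows", "data": {
  "deltas": [
    [[0.6,0,0,0,0,0,-0.4],[0.9,0,0,0,0,0,-0.4],[1.2,0,0,0,0,0,-0.4],[1.5,0,0,0,0,0,-0.4],[1.8,0,0,0,0,0,-0.4],[2,0,0,0,0,0,-0.4],[2,0,0,0,0,0,-0.4],[2,0,0,0,0,0,-0.4]]
  ]
}}

```text
time_s: 27.05
position: [0.4964, -0.1614, 0.1092]
ee_rot: [[-0.069, 0.866, -0.495], [0.998, 0.057, -0.039], [-0.005, -0.497, -0.868]]
contact_force: [1.0, -7.1, -0.9]
width: 0.0376
```

Run:
```python
from tgt import *
s=st();print(wb(s["position"]).round(1),"Fb",(Rb.T@np.array(s["contact_force"])).round(1)); c=snap("wrist","w17")
cv2.imwrite("pics/w17z.png",cv2.resize(c["img"][50:250,170:512,::-1],None,fx=2.3,fy=2.3,interpolation=cv2.INTER_CUBIC))
```

```text
t 27.05 p [ 0.4964 -0.1614  0.1092] j [-24.2  38.8  71.1 -13.9  96.6 -26.4] F [ 1.  -7.1 -0.9] w 0.0376
[[-0.069, 0.866, -0.495], [0.998, 0.057, -0.039], [-0.005, -0.497, -0.868]]
[136.1 -46.4   6.9] Fb [-0.9  7.1 -0.5]
```

View pics/w17z.png

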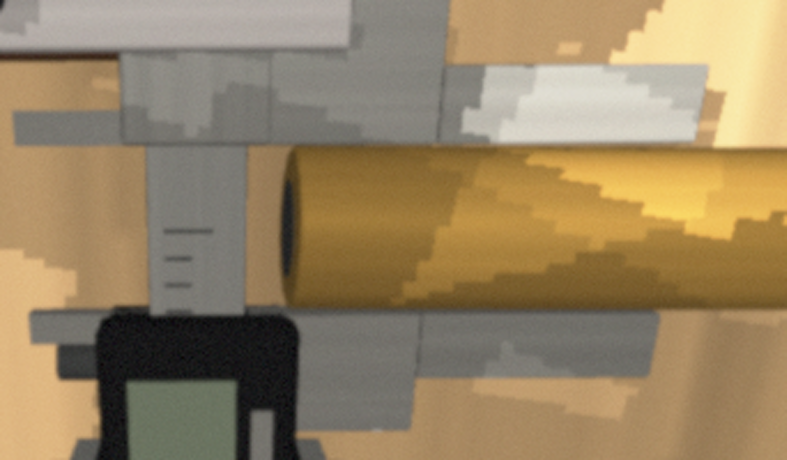

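Request:
{"op": "play_rows", "data": {
  "deltas": [
    [[0.6,0,0,0,0,0,-0.4],[0.8,0,0,0,0,0,-0.4],[1,0,0,0,0,0,-0.4],[1.2,0,0,0,0,0,-0.4],[1.2,0,0,0,0,0,-0.4],[1.2,0,0,0,0,0,-0.4],[1.2,0,0,0,0,0,-0.4],[1.2,0,0,0,0,0,-0.4]]
  ]
}}

```text
time_s: 28.1
position: [0.4964, -0.161, 0.1092]
ee_rot: [[-0.069, 0.866, -0.495], [0.998, 0.057, -0.04], [-0.007, -0.497, -0.868]]
contact_force: [0.1, -7.4, -1.8]
width: 0.0374
```

Run:
```python
from tgt import *
s=st();print(wb(s["position"]).round(2),"Fb",(Rb.T@np.array(s["contact_force"])).round(1))
```

```text
t 28.1 p [ 0.4964 -0.161   0.1092] j [-24.1  38.7  71.2 -13.9  96.5 -26.3] F [ 0.1 -7.4 -1.8] w 0.0374
[[-0.069, 0.866, -0.495], [0.998, 0.057, -0.04], [-0.007, -0.497, -0.868]]
[136.08 -46.75   6.93] Fb [-0.6  7.4 -1.8]
```

Request:
{"op": "play_rows", "data": {
  "deltas": [
    [[0.8,0,0,0,0,0,-0.4],[1.2,0,0,0,0,0,-0.4],[1.6,0,0,0,0,0,-0.4],[1.6,0,0,0,0,0,-0.4],[1.6,0,0,0,0,0,-0.4],[1.6,0,0,0,0,0,-0.4],[1.6,0,0,0,0,0,-0.4],[1.6,0,0,0,0,0,-0.4]]
  ]
}}

```text
time_s: 29.1
position: [0.4964, -0.1605, 0.1092]
ee_rot: [[-0.069, 0.866, -0.495], [0.998, 0.056, -0.042], [-0.009, -0.496, -0.868]]
contact_force: [1.7, -8.2, -1.1]
width: 0.0376
```

Run:
```python
from tgt import *
s=st();print(wb(s["position"]).round(2),"Fb",(Rb.T@np.array(s["contact_force"])).round(1)); c=snap("wrist","w18")
cv2.imwrite("pics/w18z.png",cv2.resize(c["img"][50:250,170:512,::-1],None,fx=2.3,fy=2.3,interpolation=cv2.INTER_CUBIC))
```

```text
t 29.1 p [ 0.4964 -0.1605  0.1092] j [-24.1  38.7  71.2 -14.   96.5 -26.2] F [ 1.7 -8.2 -1.1] w 0.0376
[[-0.069, 0.866, -0.495], [0.998, 0.056, -0.042], [-0.009, -0.496, -0.868]]
[136.05 -47.25   6.91] Fb [-1.5  8.3 -0.4]
```

View pics/w18z.png

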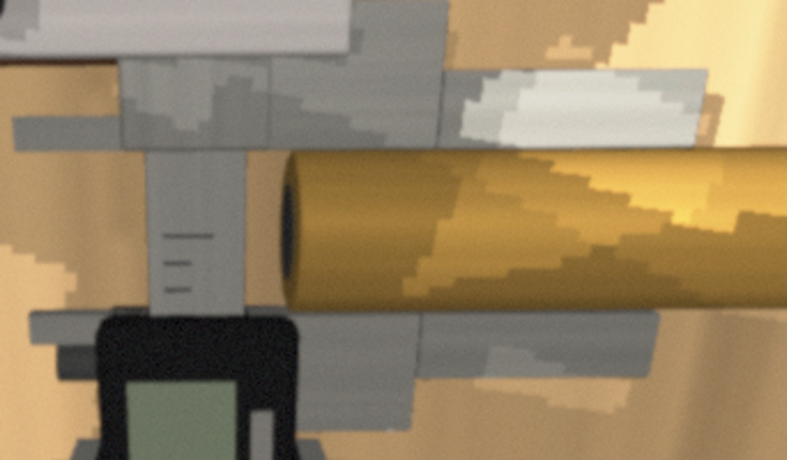

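Request:
{"op": "play_rows", "data": {
  "deltas": [
    [[0.8,0,0,0,0,0,-0.4],[1.2,0,0,0,0,0,-0.4],[1.6,0,0,0,0,0,-0.4],[2,0,0,0,0,0,-0.4],[2,0,0,0,0,0,-0.4],[2,0,0,0,0,0,-0.4],[2,0,0,0,0,0,-0.4],[2,0,0,0,0,0,-0.4]]
  ]
}}

```text
time_s: 30.15
position: [0.4964, -0.1605, 0.1092]
ee_rot: [[-0.069, 0.867, -0.494], [0.998, 0.054, -0.045], [-0.012, -0.496, -0.868]]
contact_force: [1.1, -13.2, -2.4]
width: 0.0378
```

Run:
```python
from tgt import *
s=st();print(wb(s["position"]).round(2),"Fb",(Rb.T@np.array(s["contact_force"])).round(1),np.round(s["ft_torque"],2)); delta(s["position"],Rpinch); c=snap("wrist","w19")
cv2.imwrite("pics/w19z.png",cv2.resize(c["img"][50:250,170:512,::-1],None,fx=2.3,fy=2.3,interpolation=cv2.INTER_CUBIC))
```

```text
t 30.15 p [ 0.4964 -0.1605  0.1092] j [-24.   38.7  71.3 -14.1  96.4 -26. ] F [  1.1 -13.2  -2.4] w 0.0378
[[-0.069, 0.867, -0.494], [0.998, 0.054, -0.045], [-0.012, -0.496, -0.868]]
[136.07 -47.32   6.92] Fb [-1.4 13.3 -2. ] [-1.51 -0.4   1.16]
shift mm [0. 0. 0.] turn rad [ 0.0046  0.0114 -0.0052]
```

View pics/w19z.png

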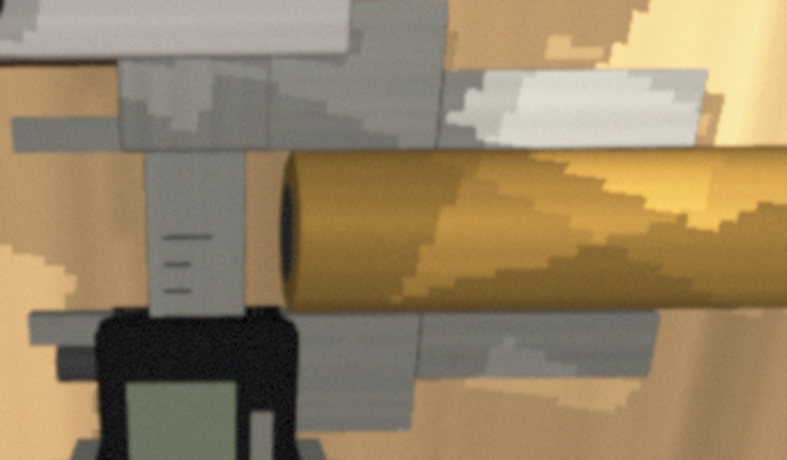

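Nipped: the force rose from 8 to 13 N while the slide moved less than 0.1 mm, and both jaws touch the shaft. I'll open the fingers and withdraw.

Request:
{"op": "play_rows", "data": {
  "deltas": [
    [[0.8,0,0,0,0,0,-0.2],[0.8,0,0,0,0,0,-0.05],[0.8,0,0,0,0,0,0.1],[0.8,0,0,0,0,0,0.3],[0,0,0,0,0,0,0.5],[0,0,0,0,0,0,0.6],[0,0,0,0,0,0,0.6],[0,0,0,0,0,0,0.6]]
  ]
}}

```text
time_s: 31.2
position: [0.4964, -0.1605, 0.1092]
ee_rot: [[-0.069, 0.867, -0.494], [0.998, 0.054, -0.045], [-0.012, -0.496, -0.868]]
contact_force: [0.3, -0.3, 0.0]
width: 0.0685
```

Run:
```python
from tgt import *
s=st();print(wb(s["position"]).round(2),"Fb",(Rb.T@np.array(s["contact_force"])).round(1)); c=snap("wrist","w20")
```

```text
t 31.2 p [ 0.4964 -0.1605  0.1092] j [-24.   38.7  71.3 -14.1  96.4 -26. ] F [ 0.3 -0.3  0. ] w 0.0685
[[-0.069, 0.867, -0.494], [0.998, 0.054, -0.045], [-0.012, -0.496, -0.868]]
[136.06 -47.32   6.91] Fb [-0.2  0.3  0.2]
```

View pics/w20.png

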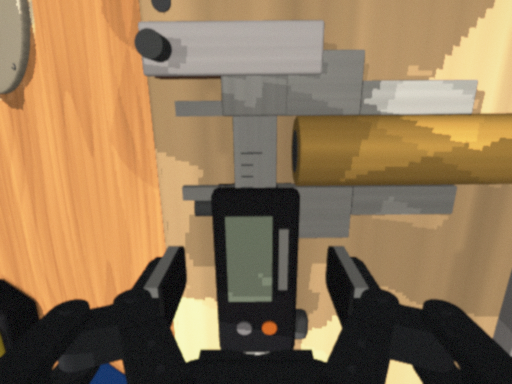

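Fingers are free and the shaft is still held between the jaws. Now I'll withdraw straight out of the board.

Request:
{"op": "play_rows", "data": {
  "deltas": [
    [[0,0,-8,0,0,0,0.6],[0,0,-22,0,0,0,0.6],[0,0,-40,0,0,0,0.6],[0,0,-60,0,0,0,0.6],[0,0,-80,0,0,0,0.6],[0,0,-98,0,0,0,0.6],[-10,0,-110,0,0,0,0.6],[-10,0,-112,0,0,0,0.6]]
  ]
}}

```text
time_s: 32.25
position: [0.5529, -0.1657, 0.2073]
ee_rot: [[-0.069, 0.867, -0.493], [0.998, 0.053, -0.045], [-0.013, -0.495, -0.869]]
contact_force: [-0.4, -0.2, 0.2]
width: 0.0684
```

Run:
```python
from tgt import *
s=st();c=snap("wrist","w21");t=snap("top","t21")
cv2.imwrite("pics/w21z.png",cv2.resize(c["img"][0:300,100:512,::-1],None,fx=1.9,fy=1.9,interpolation=cv2.INTER_CUBIC))
```

```text
t 32.25 p [ 0.5529 -0.1657  0.2073] j [-22.5  39.3  52.7 -14.6 114.1 -29.1] F [-0.4 -0.2  0.2] w 0.0684
[[-0.069, 0.867, -0.493], [0.998, 0.053, -0.045], [-0.013, -0.495, -0.869]]
```

View pics/w21z.png

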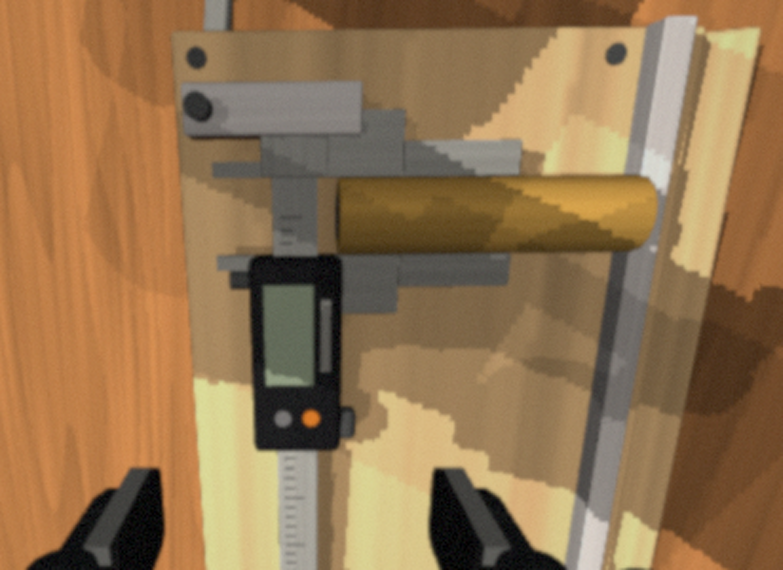

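View pics/t21.png

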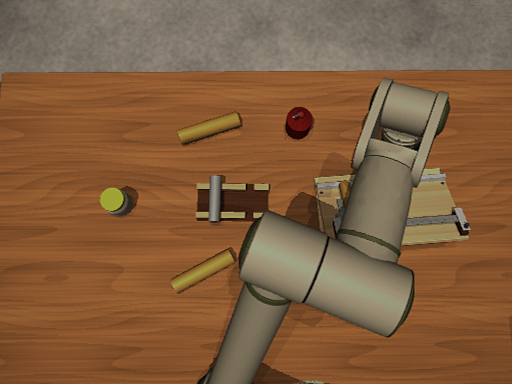

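The shaft lies between the closed jaws, zoom (340–657, 177–252), with its end at the ledge. The steel shaft and the other things are undisturbed in the top view. One numeric check before handing in.

Run:
```python
from tgt import *
c=dict(np.load("pics/w21.npz"))
Z=lambda u,v:(100+(u+.5)/1.9-.5,(v+.5)/1.9-.5)
def onp(uv,z):
    n=Rb[:,2];o,d=ray(c,uv);return wb(o+d*(n@(bw(0,0,z)-o))/(n@d)).round(1)
print("fixed tip in",onp(Z(520,176),19),"mov tip in",onp(Z(508,254),19),"slide face",onp(Z(255,256),24))
print("shaft sides",onp(Z(450,177),15),onp(Z(450,253),15),"ends",onp(Z(338,215),15),onp(Z(657,213),15),"ledge edge",onp(Z(640,100),14),onp(Z(606,440),14))
```

```text
fixed tip in [  49.5 -116.5   19. ] mov tip in [ 51.  -86.6  19. ] slide face [152.9 -87.   24. ]
shaft sides [  75.7 -116.3   15. ] [ 73.5 -86.7  15. ] ends [ 119.7 -102.    15. ] [  -8.8 -102.    15. ] ledge edge [   4.8 -143.8   14. ] [-4.4 -1.8 14. ]
```

Run:
```python
from plant import robot
print(robot.hand_in())
```

```text
the job is handed in; nothing more can be done
None
```

The brass shaft is on the board against the ledge, nipped between the caliper jaws and ready to read. I handed the job in at about 32 s, with the robot clear of everything.

- **Laying it down:** I took the 120 mm brass shaft from the cradle, lowered it until I felt it touch the board, and slid it down to the ledge. I let go only after that.
- **Closing the caliper:** I pinched the slide and drew it shut. At the end the push rose from 8 to 13 N while the slide moved less than 0.1 mm. Taking off the slide's friction, the nip was about 10 N. Then I opened the fingers and withdrew straight out.
- **Last checks:** The measured gap between the jaws is 29.9 mm, and the shaft's sides line up with both jaw faces. Its upper end is at board x = 119.7 mm, so its lower end is on the ledge. The steel shaft, the jar, the oil can and the loose rods looked unmoved. The wrench was mostly hidden by the arm in the last view, but nothing touched it.
- **One disagreement:** My first estimate of the board's position was about 2 mm out. I corrected it from closer views and from feeling the board and the ledge. In the last picture, my readings of the ledge's edge (+5 and −4 mm, where it should be 0) were too rough to use. I took the shaft's seating from its upper end and the earlier contact with the ledge.

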